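Turn the rocking half-round chock flat side down and chock the pipe

TASK

The half-round chock lies round side down, held tilted by an offcut of wood under its foot plate. Take the offcut out, steady the rocking chock until it stands still and level on its round side, then tip it over onto its flat plate. Slide it snug against the open side of the grey pipe, square to it and at the middle of its length, so that the pipe is held between chock and batten, and let go; do not shift the pipe or disturb the fittings and tools lying about.

Things in the scene. Friction and masses are not known exactly. Their poses are not given: they have to be found in the camera images.
- chock: loose wooden chock, 0.22 kg: solid half-round, radius 34, length 120, with a plywood foot plate 120 x 94 x 8 on its flat side, standing out 13 along both long sides. Origin: mid-length on the half-round's axis, in the plate's inner face (8 from the flat outer face). x along its length, z out through the flat face: up at the start, must point down at the end (origin then 8 above the table)
- chock_flat (a point): centre of the chock's flat outer face; axes as chock. At the start the plate is on top and tilted 0.3 rad about x, a long edge propped up; freed, it rocks (0.8 s a swing); level, the plate's underside is 34 up. Tipped by a long edge it rolls till the other edge meets the table (0.8 rad), pivots on it, and falls on its flat face past 100 degrees. Friction on the table about 0.6
- pipe_home (a point): fixed point, 55 above the table: mid-length on the axis of the pipe as it rests at the start against the batten; x along pipe and batten, y level from pipe to batten, z up. The chock belongs on the -y side; snug, its axis is 76 from the pipe's (half-round touches pipe, plate edge just under the pipe's side)
- pipe_mid (a point): middle of the loose grey plastic pipe lying on the table, diameter 110, length 200, 0.8 kg, axis x; it can roll away from the batten
- batten: fixed timber batten 260 long, 35 wide, 40 high, that stops the pipe on one side, its near face 53 from the pipe's axis; origin on the table below the pipe's axis at mid-length, axes as pipe_home
- collar: black plastic collar standing on the table, diameter 60, 30 high, loose, near one end of the pipe (+x); origin under its centre; leave alone
- valve: small black ball valve with a blue lever, about 90 x 40 x 54 high, long in x, loose, near the -x end of the pipe; origin under its centre; leave alone
- elbow: grey pipe elbow, legs 54 long along its +x and +y, 38 high, loose, behind the batten; origin under its corner; leave alone
- wrench: steel wrench lying flat, 170 long along its x, loose; origin under its middle; leave alone
- screwdriver: screwdriver lying flat, 190 long along its x, handle to -x, about 30 high, loose; origin under its middle; leave alone
- prop_mid (a point): centre of the loose offcut under the plate edge on the pipe's side of the chock: block 36 (x, along the chock) x 44 (y, away from the chock) x 46 high, 0.05 kg; its upper inner edge, 38 from the chock's axis, carries the plate, and its outer 37 mm stick out beyond the plate. Anywhere out of the way will do for it afterwards
Not all that is in view belongs to the job. Of the things shaped like the part that bears prop_mid, the wooden one is meant.

How it is judged:
By the outcome, as a careful person would: the job done as asked, in the order asked, and still so for the second after the job is handed in, with the robot touching nothing.
It also fails if it takes over 72 s, if anything falls off the work surface, if the arm or the gripper's body presses on something with over 40 N, if the wrist force passes 120 N, or if a joint passes its speed limit or range.

ROBOT

A 6-joint arm with a two-finger parallel gripper is mounted at the origin on the work surface. World frame = base frame: x ahead of the robot, y to its left, z up, the work surface at z = 0. Lengths are in m, angles in rad, forces in N, time in s.
With the tool pointing down it reaches from about 0.35 to 0.775 m from the base axis. Payload 5.5 kg.
Tool frame: the origin (TCP) lies between the finger pads; the fingertips stand 19 mm ahead of it and the grasp point (between the pads) is the TCP (env.tcp_to_tips is the distance from the TCP to the fingertips, in m); z points along the fingers, y is the direction in which the jaws open and shut (so a half turn about z gives the same grasp; the last joint's range is limited). The gripper opens to 85 mm and grips with 20 to 120 N. Pads are 22 mm wide; open, the fingers measure 114 mm over their backs; the gripper's body (76 mm by 85 mm) begins 54 mm behind the grasp point. The pads swing forward as they close: fully open they stand 13 mm farther back than shut.
Start: joints at [-1.246, 0.313, 0.046, 1.304, 0, 1.431], TCP at [0.258, -0.514, 0.25] pointing down, gripper open.
Joint ranges: [-2.76, 2.76], [-0.86, 1.69], [-1.03, 1.26], [-2.2, 2.34], [-1.47, 1.5], [-3.14, 3.14]. Speed limits (rad/s): [2.57, 2.57, 3.14, 3.14, 3.14, 3.14].

INTERFACE

Orientations are given as a unit quaternion [w, x, y, z].
In Python, from workcell import env, eyes, job gives the robot as it stands. The module is installed in compiled form; this text tells all that it offers.
- The arm moves only by the tool move_arm, never from a script. Its argument "commands" is a list of rows, each a list of 3 entries, a list of its own where there are three numbers: the shift along the world's x, y, z as a fraction of full scale, then the turn, a rotation vector about the world's x, y, z as a fraction of full scale, then the gripper command: -1 is shut, 1 is fully open, values between are in proportion. In form: [[[x, y, z], [wx, wy, wz], gripper], ...]. A call has 1 to 5 rows; each row shifts and turns the commanded pose from where the row before left it; what a row does not reach is not made up. Full scale, the value 1, is 0.04 m for a shift and 8 degrees for a turn. A row lasts 1/10 s, in which the tool goes at most 50 mm and 8.59 degrees, less where a joint would pass 70% of its speed; a pose out of reach is approached as far as the arm can. A call with a number of a shift or a turn outside -1 to 1 is refused whole. A call with a gripper value outside its range is refused whole. The fingers move at their own pace and stop on an object; "newtons" is the grip in N (left out, the last holds). Time passes only in rows, so rows that do not move let the fingers close. It gives the time, the measured TCP pose, the force and the opening at its end, in the units of the state.
- env.get_state(): the state, without advancing time (a new reading comes with each control period).
- eyes.read_camera(name): name is "scene" or "top" or "wrist"; returns a dict with "frame" (480x640x3 uint8, red, green, blue), "mtx" (3x3 intrinsics, pixels), "camera_from_world" (4x4, takes a point from world to camera coordinates); the wrist camera has in their place "mount" (4x4, takes a point from camera to tool coordinates, whose origin is the TCP and whose axes are the flange's). Camera axes: x right, y down, z forward; pixel columns grow to the right and rows downward; lengths in m; the calibration is good to about 2 mm. The wrist camera is an equidistant fisheye: a pixel r from the principal point sees the ray r / f radians off the axis. A picture is of the moment at which its call begins: read the wrist's pose just before it. There is no depth.
- job.hand_in(): hands the job in, once; it reports no verdict.
The state is a dict: "clock": time; "joint_pos": joint angles; "qvel": joint speeds; "tau": joint torques, N m; "tcp_pos": TCP position; "orientation": TCP orientation; "wrist_force": force on the tool from outside, world axes, zero at the start; "ft_torque": the same for the moment, N m; "finger_gap": finger opening in m.
Only numpy, scipy, OpenCV 4.12 (cv2) and the standard library are available. Lean on these libraries where they do the work, as an engineer would, in place of code of your own. Each camera call takes 0.05 s, during which the arm holds its last target.

## Working session

There is one attempt and no reset: what is moved stays moved. The work goes in short steps, Python scripts to look and compute and a tool call to move; the robot and the scene stay as the last step left them, time stands still between calls to the robot, and variables do not carry over. Pictures are saved under pics/ and viewed, and the job is handed in when it is done.

Besides the shell and the picture viewer there is one more tool, called as name([rows], argument=value, ...), one row to a line, values as JSON. move_arm: Moves the arm, as the interface text tells. Its arguments: {"type":"object","properties":{"commands":{"type":"array","items":{"type":"array"}},"newtons":{"type":"number"}},"required":["commands"]}

```bash
mkdir -p pics; ls; python3 - <<'E'
from workcell import env, eyes, job
import cv2
for n in ["scene","top","wrist"]:
    r=eyes.read_camera(n); cv2.imwrite(f"pics/{n}0.png",r["frame"][:,:,::-1])
    print(n,r["mtx"].round(1).tolist()); print((r.get("camera_from_world") if n!="wrist" else r["mount"]).round(4).tolist())
print(env.get_state())
E
```

```text
pics
scene [[433.3, 0.0, 313.7], [0.0, 433.3, 240.5], [0.0, 0.0, 1.0]]
[[-0.8152, 0.5789, -0.0182, 0.4036], [0.3454, 0.4606, -0.8177, -0.1759], [-0.465, -0.6728, -0.5754, 1.1417], [0.0, 0.0, 0.0, 1.0]]
top [[442.9, 0.0, 320.1], [0.0, 442.9, 244.0], [0.0, 0.0, 1.0]]
[[0.0231, -0.9996, 0.0136, 0.0986], [-0.9908, -0.0247, -0.133, 0.5555], [0.1333, -0.0104, -0.991, 0.7767], [0.0, 0.0, 0.0, 1.0]]
wrist [[371.6, 0.0, 319.2], [0.0, 371.6, 237.3], [0.0, 0.0, 1.0]]
[[0.0003, -0.9625, -0.2713, 0.0687], [1.0, 0.0001, 0.0008, -0.0006], [-0.0007, -0.2713, 0.9625, -0.1234], [0.0, 0.0, 0.0, 1.0]]
{'clock': 0.15, 'joint_pos': array([-1.24557661e+00,  3.13847621e-01,  4.52512063e-02,  1.30359243e+00,
       -1.94444079e-05,  1.43120821e+00]), 'qvel': array([-1.87993866e-03, -2.26161010e-03,  4.62303692e-03,  8.48252915e-05,
        9.30371593e-04,  8.14878565e-04]), 'tau': array([ 1.47179366e-03, -4.81066203e+01,  2.98815036e+01,  1.38427340e-02,
       -1.59907941e-04,  9.16674992e-06]), 'tcp_pos': array([ 0.25762454, -0.51366743,  0.24960708]), 'orientation': array([-6.92361523e-04,  9.73115305e-01,  2.30317428e-01, -7.42114895e-05]), 'wrist_force': array([-0.70947237,  0.48110162, -1.34689419]), 'ft_torque': array([ 0.0131438 , -0.01151394, -0.02947752]), 'finger_gap': 0.08526054746382121}
```

View pics/scene0.png

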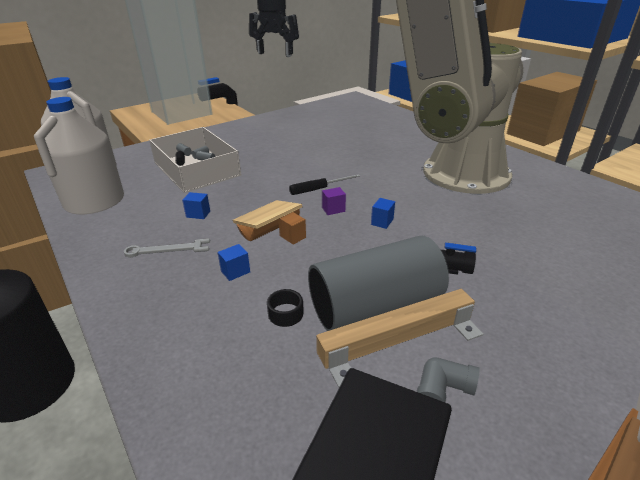

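View pics/top0.png

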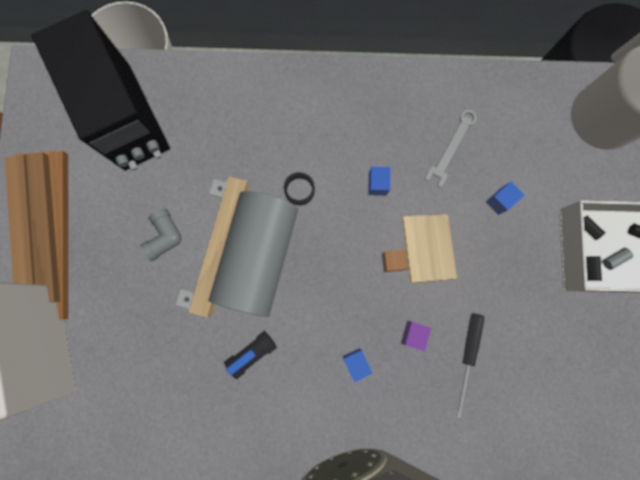

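View pics/wrist0.png

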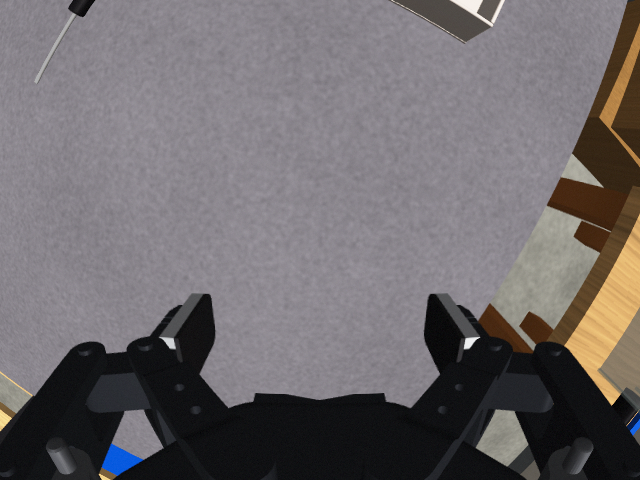

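The candidates for the offcut are brown (top 395,260; touching the chock), blue at (380,180), (506,197) and (357,365), and purple at (417,335). Only the brown one looks like wood and sits under the plate. I'll confirm in an enlarged crop.

```bash
cat > h.py <<'E'
import numpy as np, cv2
from workcell import env, eyes, job
def ray(r,u,v):
    M=r["camera_from_world"];R=M[:3,:3];t=M[:3,3]
    d=R.T@(np.linalg.inv(r["mtx"])@np.array([u,v,1.])); return -R.T@t,d
def onz(r,u,v,z):
    o,d=ray(r,u,v); return o+d*(z-o[2])/d[2]
def proj(r,p):
    M=r["camera_from_world"];q=M[:3,:3]@np.asarray(p)+M[:3,3]; q=r["mtx"]@q; return q[:2]/q[2]
def tri(rs,uvs):
    A=[];b=[]
    for r,(u,v) in zip(rs,uvs):
        o,d=ray(r,u,v); d/=np.linalg.norm(d); P=np.eye(3)-np.outer(d,d);A.append(P);b.append(P@o)
    return np.linalg.lstsq(np.vstack(A),np.hstack(b),rcond=None)[0]
def snap(n,name=None):
    r=eyes.read_camera(n)
    if name: cv2.imwrite("pics/"+name+".png",r["frame"][:,:,::-1])
    return r
E
python3 - <<'E'
import cv2,numpy as np
t=cv2.imread("pics/top0.png");s=cv2.imread("pics/scene0.png")
a=cv2.resize(t[190:310,360:480],(480,480),interpolation=cv2.INTER_CUBIC)
b=cv2.resize(s[180:260,220:320],(600,480),interpolation=cv2.INTER_CUBIC)[:, :320*600//320]
cv2.imwrite("pics/crop0.png",a);cv2.imwrite("pics/crop0s.png",b)
cv2.imwrite("pics/crop0p.png",cv2.resize(t[150:390,160:320],(400,600),interpolation=cv2.INTER_CUBIC))
E
```

```text
(no output)
```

View pics/crop0.png

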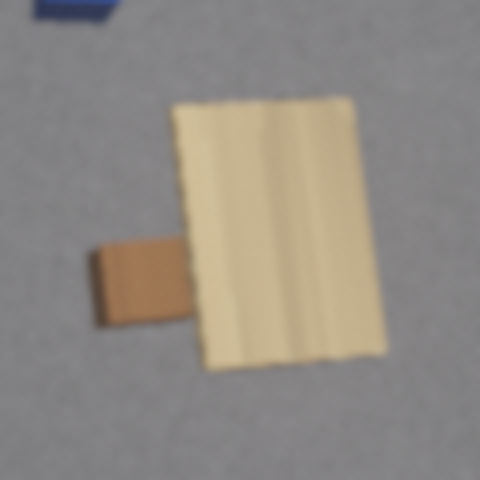

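View pics/crop0s.png

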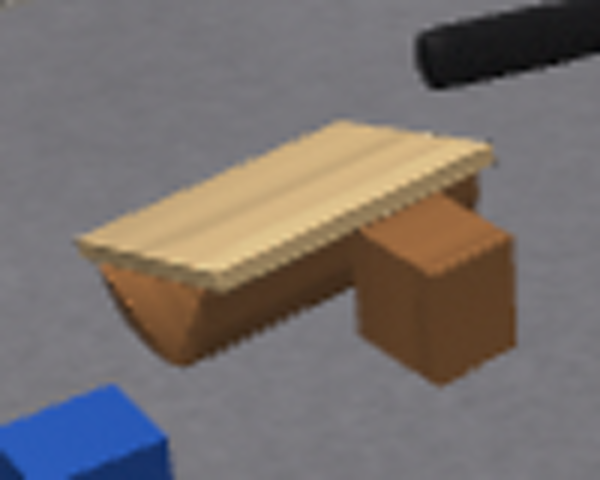

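View pics/crop0p.png

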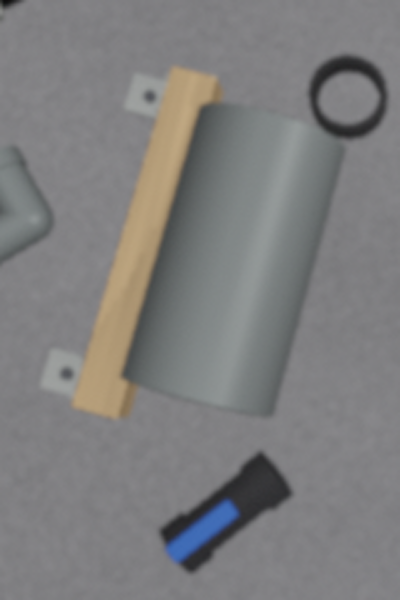

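```bash
python3 - <<'E'
from h import *
np.set_printoptions(precision=4,suppress=True)
T=snap("top");S=snap("scene")
c=lambda x,y:(360+x/4-.4,190+y/4-.4)
s=lambda x,y:(220+x/6-.4,180+y/6-.4)
for n,a,b,z in [("hi+x",(172,104),(218,275),.0555),("lo+x",(353,98),(77,240),.0278),("lo-x",(387,353),(342,122),.0278),("hi-x",(207,369),(493,148),.0555)]:
    print(n,tri([T,S],[c(*a),s(*b)]),onz(T,*c(*a),z),onz(S,*s(*b),z))
for n,a,b in [("prop out +x",(100,247),(432,275)),("prop out-x",(105,326),(514,238)),("in +x",(190,238),(355,228)),("in -x",(194,320),None)]:
    print(n,onz(T,*c(*a),.046),onz(S,*s(*b),.046) if b else "")
q=lambda x,y:(160+x/2.5-.4,150+y/2.5-.4)
# batten top corners, z .04 ; 
for a in [(172,67),(219,78),(73,407),(120,419)]: print("bat",onz(T,*q(*a),.04))
# pipe end silhouette
for a in [(204,102),(344,149),(122,377),(271,417)]: print("pipe",onz(T,*q(*a),.055))
print(onz(T,*q(348,97),.015),"collar")
for n,p in [("valve",(226,522)),]: print(n,onz(T,*q(*p),.03))
for n,p in [("purple",(417,335)),("blue",(357,365)),("blue",(380,180)),("blue",(506,197)),("wr",(468,117)),("wr",(437,175)),("sd",(477,318)),("sd",(460,415)),("boxcorner",(565,205)),("boxc",(568,290))]: print(n,onz(T,*p,.02))
print(T["frame"].shape)
M=T["camera_from_world"];print(-M[:3,:3].T@M[:3,3])
E
```

```text
hi+x [ 0.6064 -0.0364  0.0567] [ 0.6061 -0.0362  0.0555] [ 0.6061 -0.0386  0.0555]
lo+x [ 0.6168 -0.1268  0.0285] [ 0.6169 -0.127   0.0278] [ 0.6164 -0.128   0.0278]
lo-x [ 0.4977 -0.1408  0.029 ] [ 0.4975 -0.1409  0.0278] [ 0.497  -0.143   0.0278]
hi-x [ 0.4871 -0.052   0.0552] [ 0.4866 -0.0516  0.0555] [ 0.4878 -0.0522  0.0555]
prop out +x [ 0.5412 -0.0052  0.046 ] [ 0.5422 -0.0088  0.046 ]
prop out-x [ 0.5054 -0.0076  0.046 ] [ 0.5072 -0.0113  0.046 ]
in +x [ 0.5463 -0.0462  0.046 ] [ 0.5473 -0.0496  0.046 ]
in -x [ 0.5091 -0.0478  0.046 ] 
bat [0.6751 0.2855 0.04  ]
bat [0.6677 0.2502 0.04  ]
bat [0.4236 0.3433 0.04  ]
bat [0.416  0.3094 0.04  ]
pipe [0.6453 0.2579 0.055 ]
pipe [0.6131 0.1551 0.055 ]
pipe [0.4456 0.3061 0.055 ]
pipe [0.4203 0.2004 0.055 ]
[0.6623 0.155  0.015 ] collar
valve [0.3448 0.2322 0.03  ]
purple [ 0.3918 -0.0693  0.02  ]
blue [0.3361 0.0399 0.02  ]
blue [ 0.6816 -0.      0.02  ]
blue [ 0.6547 -0.2414  0.02  ]
wr [ 0.8132 -0.1719  0.02  ]
wr [ 0.6945 -0.1096  0.02  ]
sd [ 0.425  -0.1802  0.02  ]
sd [ 0.253  -0.1455  0.02  ]
boxcorner [ 0.642  -0.3543  0.02  ]
boxc [ 0.4803 -0.3516  0.02  ]
(480, 640, 3)
[0.4446 0.1204 0.8423]
```

The enlarged crop confirms it: the brown wood-grain block is under the plate edge, and the other blocks are plain-coloured decoys. The measured plate is 120 x 94 with its edges at z 56 and 28, which matches the given sizes. Next I move above the offcut.

move_arm([
  [[0.515,0.94,0],[0,0,0.68],0.41],
  [[0.515,0.94,0],[0,0,0.68],0.41],
  [[0.515,0.94,0],[0,0,0.68],0.41],
  [[0.515,0.94,0],[0,0,0.68],0.41],
  [[0.515,0.94,0],[0,0,0.68],0.41],
])

```text
clock: 0.75
tcp_pos: [0.3612, -0.3245, 0.2503]
orientation: [0.0, 0.891, 0.454, 0.0]
wrist_force: [0.3, -0.6, 0.1]
finger_gap: 0.0603
```

move_arm([
  [[0.515,0.94,0],[0,0,0.68],0.41],
  [[0.515,0.94,0],[0,0,0.68],0.41],
  [[0.515,0.94,0],[0,0,0.68],0.41],
  [[0.515,0.94,0],[0,0,0.68],0.41],
  [[0.515,0.94,0],[0,0,0.68],0.41],
])

```text
clock: 1.25
tcp_pos: [0.4643, -0.1364, 0.2504]
orientation: [0.0, 0.759, 0.651, 0.0]
wrist_force: [1.0, 0.1, -0.5]
finger_gap: 0.0605
```

move_arm([
  [[0.515,0.94,-0.8],[0,0,0.68],0.41],
  [[0.515,0.94,-0.8],[0,0,0.68],0.41],
  [[0.515,0.94,-0.9],[0,0,0.68],0.41],
  [[0,0,-0.5],[0,0,0],0.41],
])

```text
clock: 1.65
tcp_pos: [0.5212, -0.0303, 0.1361]
orientation: [-0.001, 0.658, 0.753, 0.0]
wrist_force: [-1.2, -0.8, 0.0]
finger_gap: 0.0606
```

```bash
cat >> h.py <<'E'
from scipy.spatial.transform import Rotation as Ro
def wrist(name=None):
    st=env.get_state(); r=eyes.read_camera("wrist"); q=st["orientation"]
    T=np.eye(4);T[:3,:3]=Ro.from_quat([q[1],q[2],q[3],q[0]]).as_matrix();T[:3,3]=st["tcp_pos"]
    r["wfc"]=T@r["mount"]
    if name: cv2.imwrite("pics/"+name+".png",r["frame"][:,:,::-1])
    return r
def wz(r,u,v,z):
    K=r["mtx"];x=(u-K[0,2])/K[0,0];y=(v-K[1,2])/K[1,1];t=np.hypot(x,y)
    d=np.array([np.sin(t)*x/t,np.sin(t)*y/t,np.cos(t)]) if t>0 else np.array([0,0,1.])
    d=r["wfc"][:3,:3]@d;o=r["wfc"][:3,3];return o+d*(z-o[2])/d[2]
E
python3 - <<'E'
from h import *
wrist("w1"); print(env.get_state()["tcp_pos"], env.tcp_to_tips)
E
```

```text
[ 0.51870681 -0.03136506  0.1332879 ] 0.019
```

View pics/w1.png

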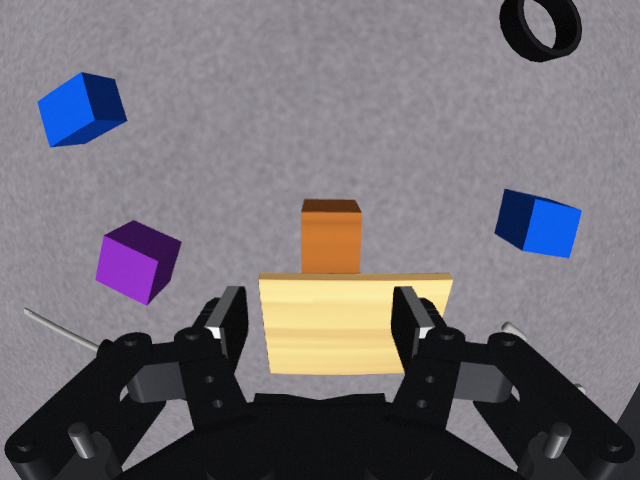

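The wrist view shows the offcut's top at (302..361, 212..273), with the plate edge at row 275.

```bash
python3 - <<'E'
from h import *
r=wrist(); print(env.get_state()["tcp_pos"])
for p in [(302,212),(361,212),(301,272),(360,272)]: print(wz(r,*p,.046))
for p in [(260,279),(452,280)]: print(wz(r,*p,.0555))
E
```

```text
[ 0.51852308 -0.03246451  0.13521029]
[ 0.50484244 -0.00786818  0.046     ]
[ 0.53877756 -0.00322047  0.046     ]
[ 0.50869052 -0.04479041  0.046     ]
[ 0.54425807 -0.04000263  0.046     ]
[ 0.48527997 -0.04895632  0.0555    ]
[ 0.60022625 -0.03485283  0.0555    ]
```

move_arm([
  [[0.16,0.22,-0.7],[0,0,0],0.41],
  [[0,0,-0.8],[0,0,0],0.41],
  [[0,0,-0.8],[0,0,0],0.41],
  [[0,0,-0.3],[0,0,0],0.41],
  [[0,0,0],[0,0,0],0.41],
], newtons=30)

```text
clock: 2.25
tcp_pos: [0.526, -0.0259, 0.0338]
orientation: [-0.001, 0.661, 0.751, -0.001]
wrist_force: [0.2, 0.1, 0.1]
finger_gap: 0.0601
```

move_arm([
  [[0,0.05,-0.12],[0,0,0],0.41],
  [[0,0,0],[0,0,0],-0.5],
  [[0,0,0],[0,0,0],-0.5],
  [[0,0,0],[0,0,0],-0.5],
  [[0,0,0],[0,0,0],-0.5],
])

```text
clock: 2.75
tcp_pos: [0.5281, -0.0236, 0.031]
orientation: [0.001, 0.66, 0.751, 0.001]
wrist_force: [-0.3, -1.0, 6.6]
finger_gap: 0.0355
```

move_arm([
  [[-0.03,0.25,0.02],[0,0,0],-0.5],
  [[-0.06,0.5,0.05],[0,0,0],-0.5],
  [[-0.06,0.5,0.1],[0,0,0],-0.5],
  [[-0.12,0.9,0.6],[0,0,0],-0.5],
  [[-0.1,0.3,1],[0,0,0],-0.5],
])

```text
clock: 3.25
tcp_pos: [0.509, 0.0774, 0.0986]
orientation: [-0.003, 0.66, 0.752, -0.002]
wrist_force: [0.3, -0.4, -1.2]
finger_gap: 0.0355
```

```bash
python3 - <<'E'
from h import *
t=snap("top");s=snap("scene")
c=np.hstack([cv2.resize(t["frame"][170:310,340:480],(400,400)),cv2.resize(s["frame"][150:290,190:330],(400,400))])
cv2.imwrite("pics/p2.png",c[:,:,::-1]); print(env.get_state()["tcp_pos"],env.get_state()["finger_gap"])
E
```

```text
[0.51448708 0.077012   0.10492005] 0.035984112777045725
```

View pics/p2.png

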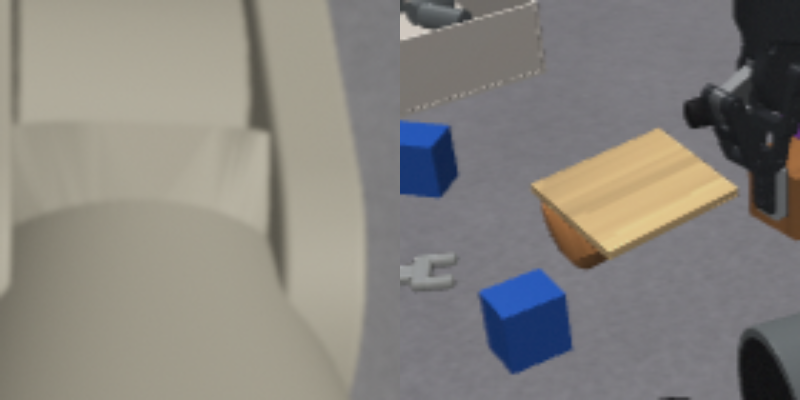

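The offcut is out and held; the chock is rocking freely. I'll set the offcut down near (0.415, 0.075).

move_arm([
  [[-0.9,0,0],[0,0,0],-0.5],
  [[-0.9,0,-0.2],[0,0,0],-0.5],
  [[-0.6,0,-0.8],[0,0,0],-0.5],
  [[0,0,-0.7],[0,0,0],-0.5],
  [[0,0,0],[0,0,0],-0.5],
])

```text
clock: 3.85
tcp_pos: [0.4132, 0.0748, 0.0301]
orientation: [-0.002, 0.66, 0.751, -0.001]
wrist_force: [0.0, 0.1, -0.2]
finger_gap: 0.0357
```

move_arm([
  [[0,0,-0.03],[0,0,0],-0.5],
  [[0,0,0],[0,0,0],0.18],
  [[0,0,0],[0,0,0],0.18],
  [[0,0,0.6],[0,0,0],0.18],
  [[0,0,1],[0,0,0],0.18],
])

```text
clock: 4.35
tcp_pos: [0.4146, 0.0746, 0.0944]
orientation: [-0.002, 0.66, 0.751, -0.001]
wrist_force: [0.5, -0.4, 0.5]
finger_gap: 0.0501
```

move_arm([
  [[0.28,-0.34,0.6],[0,0,0.94],0.53],
  [[0.28,-0.34,0.5],[0,0,0.94],0.53],
  [[0.28,-0.34,0.5],[0,0,0.94],0.53],
  [[0.28,-0.34,0],[0,0,0.94],0.53],
  [[0.28,-0.34,0],[0,0,0.94],0.53],
])

```text
clock: 4.85
tcp_pos: [0.4739, 0.0059, 0.1608]
orientation: [0.002, 0.381, 0.925, 0.0]
wrist_force: [0.5, 0.4, -0.6]
finger_gap: 0.0652
```

move_arm([
  [[0.28,-0.34,0],[0,0,0.94],0.53],
  [[0.28,-0.34,0],[0,0,0.94],0.53],
  [[0.28,-0.34,0],[0,0,0.94],0.53],
  [[0.28,-0.34,0],[0,0,0.94],0.53],
  [[0.28,-0.34,0],[0,0,0.94],0.53],
])

```text
clock: 5.35
tcp_pos: [0.5291, -0.0621, 0.1597]
orientation: [0.0, 0.062, 0.998, -0.0]
wrist_force: [0.4, -0.0, -0.2]
finger_gap: 0.0652
```

move_arm([
  [[0.28,-0.34,0],[0,0,0.93],0.53],
  [[0.28,-0.34,0],[0,0,0.93],0.53],
  [[0,0,0],[0,0,0],0.53],
])

```text
clock: 5.65
tcp_pos: [0.5524, -0.0903, 0.1596]
orientation: [0.001, -0.064, 0.998, -0.001]
wrist_force: [0.5, -1.1, -0.4]
finger_gap: 0.0654
```

```bash
python3 - <<'E'
from h import *
s=snap("scene","s3");wrist("w3"); st=env.get_state();print(st["tcp_pos"],st["orientation"],st["joint_pos"].round(2))
E
```

```text
[ 0.55059785 -0.08862211  0.15925406] [-9.53791121e-05 -6.33546477e-02  9.97991054e-01  1.90707469e-04] [-0.3   0.32 -0.17  1.08  0.   -0.43]
```

View pics/w3.png

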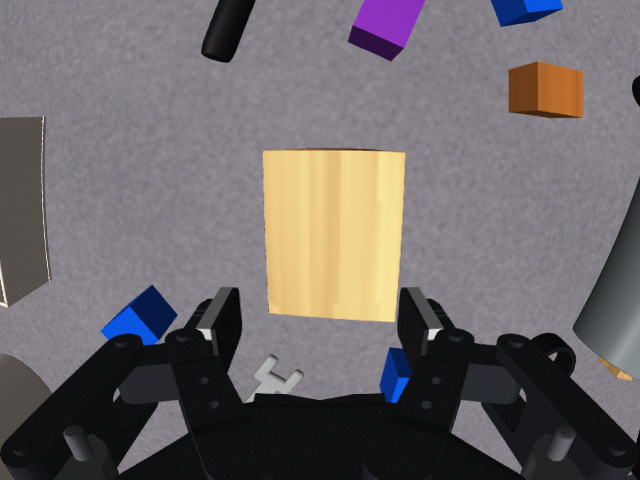

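View pics/s3.png

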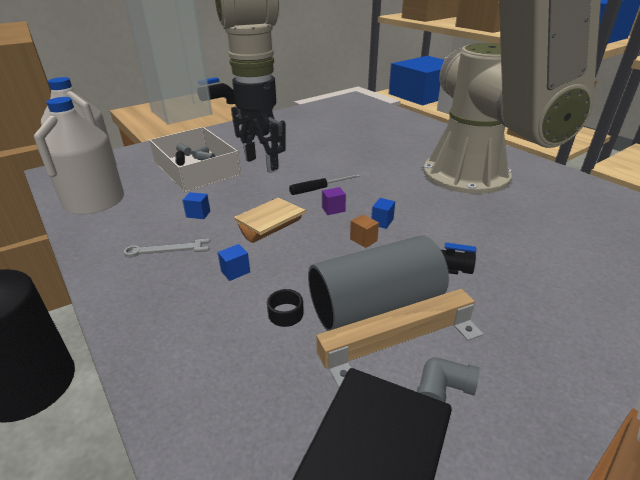

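```bash
python3 - <<'E'
from h import *
r=wrist(); 
P=[wz(r,*p,.042) for p in [(263,151),(405,153),(396,321),(268,314)]]
print(np.array(P).round(4),np.mean(P,0))
cv2.imwrite("pics/w3b.png",r["frame"][:,:,::-1])
m=cv2.inRange(cv2.cvtColor(r["frame"],cv2.COLOR_RGB2HSV),(12,50,140),(30,255,255));m[:, :240]=0;m[:,430:]=0;m[340:]=0
c=max(cv2.findContours(m,0,2)[0],key=cv2.contourArea);a=cv2.approxPolyDP(c,8,True)[:,0];print(a.tolist())
E
```

```text
[[ 0.4965 -0.1317  0.042 ]
 [ 0.4855 -0.0399  0.042 ]
 [ 0.6062 -0.0236  0.042 ]
 [ 0.6118 -0.118   0.042 ]] [ 0.550002   -0.07830491  0.042     ]
[[260, 151], [266, 312], [390, 324], [401, 154]]
```

move_arm([
  [[0.01,0.26,-0.6],[0,0,0],0.53],
  [[0,0,-0.6],[0,0,0],0.53],
  [[0,0,-0.5],[0,0,0],0.53],
  [[0,0,-0.25],[0,0,0],0.53],
  [[0,0,-0.1],[0,0,0],0.53],
])

```text
clock: 6.3
tcp_pos: [0.55, -0.0774, 0.0764]
orientation: [-0.001, -0.065, 0.998, 0.0]
wrist_force: [0.3, 0.2, 0.7]
finger_gap: 0.065
```

```bash
python3 - <<'E'
from h import *
s=snap("scene"); st=env.get_state();print(st["tcp_pos"],st["wrist_force"])
cv2.imwrite("pics/s4.png",cv2.resize(s["frame"][140:260,200:340],(700,600),interpolation=cv2.INTER_CUBIC)[:,:,::-1])
E
```

```text
[ 0.55035955 -0.07764434  0.07647998] [-0.24641805 -0.07791385  0.33952988]
```

View pics/s4.png

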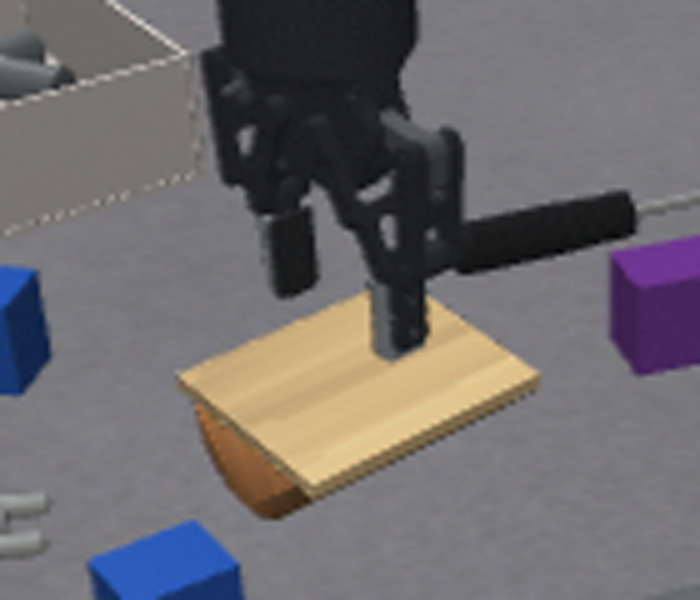

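move_arm([
  [[0,0,-0.08],[0,0,0],0.53],
  [[0,0,-0.08],[0,0,0],0.53],
  [[0,0,-0.05],[0,0,0],0.53],
  [[0,0,-0.05],[0,0,0],0.53],
  [[0,0,0],[0,0,0],0.53],
])

```text
clock: 6.85
tcp_pos: [0.551, -0.0782, 0.0667]
orientation: [-0.0, -0.065, 0.998, 0.0]
wrist_force: [-0.3, 1.0, -0.1]
finger_gap: 0.0652
```

move_arm([
  [[0,0,-0.04],[0,0,0],0.53],
  [[0,0,-0.04],[0,0,0],0.53],
  [[0,0,-0.04],[0,0,0],0.53],
  [[0,0,0],[0,0,0],0.53],
  [[0,0,0],[0,0,0],0.53],
])

```text
clock: 7.35
tcp_pos: [0.551, -0.0782, 0.0619]
orientation: [-0.0, -0.065, 0.998, 0.0]
wrist_force: [-0.8, -0.2, 0.1]
finger_gap: 0.0656
```

move_arm([
  [[0,0,-0.04],[0,0,0],0.53],
  [[0,0,-0.04],[0,0,0],0.53],
  [[0,0,0],[0,0,0],0.53],
])

```text
clock: 7.65
tcp_pos: [0.5508, -0.0781, 0.0585]
orientation: [-0.0, -0.065, 0.998, 0.0]
wrist_force: [-0.3, 0.2, -0.3]
finger_gap: 0.0658
```

move_arm([
  [[0,0,-0.04],[0,0,0],0.53],
  [[0,0,-0.04],[0,0,0],0.53],
  [[0,0,0],[0,0,0],0.53],
])

```text
clock: 7.95
tcp_pos: [0.5509, -0.0781, 0.0553]
orientation: [-0.0, -0.065, 0.998, 0.0]
wrist_force: [-0.5, -0.4, -1.3]
finger_gap: 0.0653
```

```bash
python3 - <<'E'
from h import *
s=snap("scene"); st=env.get_state();print(st["tcp_pos"],st["wrist_force"])
a=s["frame"]; s=snap("scene")["frame"]
f=lambda s:cv2.resize(s[160:260,210:310],(400,400),interpolation=cv2.INTER_CUBIC)[:,:,::-1]
cv2.imwrite("pics/s5.png",np.hstack([f(a),f(s)]))
E
```

```text
[ 0.55092527 -0.07814676  0.05539014] [ 0.34303652 -0.13855935  0.20944039]
```

View pics/s5.png

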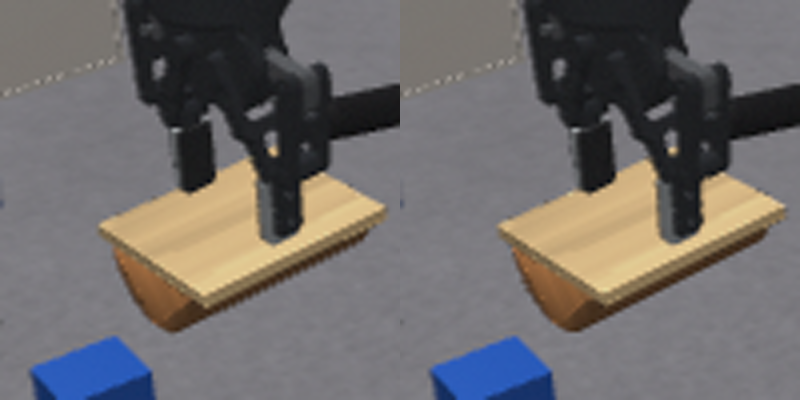

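The rocking is already smaller, with the fingers just over the plate. I'll keep going down gently.

move_arm([
  [[0,0,-0.03],[0,0,0],0.53],
  [[0,0,-0.03],[0,0,0],0.53],
  [[0,0,0],[0,0,0],0.53],
])

```text
clock: 8.35
tcp_pos: [0.5512, -0.0782, 0.0545]
orientation: [0.0, -0.065, 0.998, -0.0]
wrist_force: [-3.1, -0.2, 10.7]
finger_gap: 0.0651
```

move_arm([
  [[0,0,-0.02],[0,0,0],0.53],
  [[0,0,-0.02],[0,0,0],0.53],
  [[0,0,0],[0,0,0],0.53],
])

```text
clock: 8.65
tcp_pos: [0.5513, -0.0782, 0.0545]
orientation: [0.001, -0.065, 0.998, -0.0]
wrist_force: [-6.9, 2.4, 21.3]
finger_gap: 0.0654
```

Both fingertips are pressing on the plate with 21 N. I'll ease off slowly, pause, then lift clear.

move_arm([
  [[0,0,0.02],[0,0,0],0.53],
  [[0,0,0.015],[0,0,0],0.53],
  [[0,0,0],[0,0,0],0.53],
  [[0,0,0],[0,0,0],0.53],
])

```text
clock: 9.05
tcp_pos: [0.5512, -0.0782, 0.0545]
orientation: [0.001, -0.065, 0.998, -0.0]
wrist_force: [-3.8, 0.9, 10.6]
finger_gap: 0.0651
```

move_arm([
  [[0,0,0.02],[0,0,0],0.53],
  [[0,0,0.02],[0,0,0],0.53],
  [[0,0,0.03],[0,0,0],0.53],
  [[0,0,0.05],[0,0,0],0.53],
  [[0,0,0.15],[0,0,0],0.53],
])

```text
clock: 9.55
tcp_pos: [0.5505, -0.078, 0.0633]
orientation: [-0.001, -0.065, 0.998, 0.0]
wrist_force: [-0.3, 0.5, -1.1]
finger_gap: 0.0651
```

```bash
python3 - <<'E'
from h import *
st=env.get_state();print(st["tcp_pos"],st["wrist_force"])
F=[snap("scene")["frame"] for i in range(8)]
f=lambda s:cv2.resize(s[160:260,210:310],(400,400),interpolation=cv2.INTER_CUBIC)[:,:,::-1]
cv2.imwrite("pics/s6.png",np.hstack([f(F[0]),f(F[-1])]))
for i in range(1,8): print(np.abs(F[i].astype(int)-F[0])[180:250,225:310].max(), end=" ")
E
```

```text
[ 0.55051767 -0.07804019  0.06330299] [-0.341786    0.48071544 -1.11233972]
132 134 133 133 90 89 89
```

View pics/s6.png

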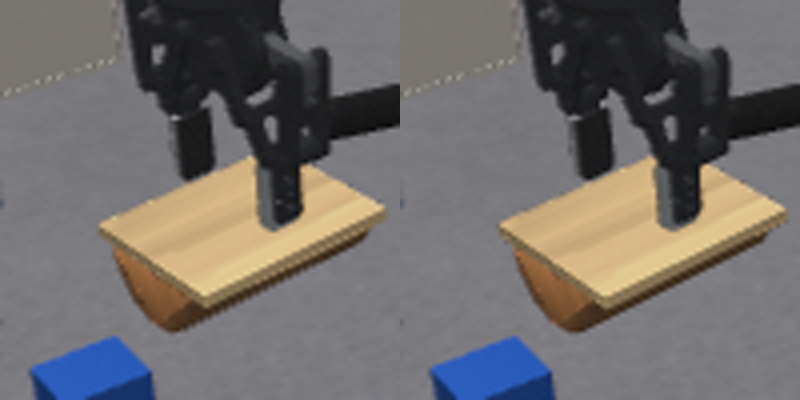

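move_arm([
  [[0,0,0.6],[0,0,0],0.3],
  [[0,0,0.8],[0,0,0],-0.3],
  [[0,0,0.8],[0,0,0],-1],
  [[0,0,0],[0,0,0],-1],
  [[0,0,0],[0,0,0],-1],
])

```text
clock: 10.45
tcp_pos: [0.5516, -0.0783, 0.1525]
orientation: [0.001, -0.065, 0.998, -0.0]
wrist_force: [0.2, 0.5, -0.3]
finger_gap: 0.0003
```

```bash
python3 - <<'E'
from h import *
F=[snap("scene")["frame"] for i in range(9)]
for i in range(1,9): print(np.abs(F[i].astype(int)-F[0])[200:250,225:305].max(), end=" ")
r=wrist("w6")
m=cv2.inRange(cv2.cvtColor(r["frame"],cv2.COLOR_RGB2HSV),(12,50,140),(30,255,255));m[:, :200]=0;m[:,450:]=0;m[340:]=0
c=max(cv2.findContours(m,0,2)[0],key=cv2.contourArea);a=cv2.approxPolyDP(c,8,True)[:,0];print(a.tolist())
P=np.array([wz(r,*map(float,p),.042) for p in a]);print(P.round(4),P.mean(0));print(env.get_state()["tcp_pos"])
cv2.imwrite("pics/s6b.png",cv2.resize(F[-1][160:260,210:310],(500,500),interpolation=cv2.INTER_CUBIC)[:,:,::-1])
E
```

```text
23 46 47 46 48 47 53 58 [[252, 150], [259, 321], [279, 322], [284, 298], [304, 281], [335, 281], [355, 299], [359, 322], [389, 321], [400, 152]]
[[ 0.4964 -0.1272  0.042 ]
 [ 0.6142 -0.1126  0.042 ]
 [ 0.6128 -0.0983  0.042 ]
 [ 0.5935 -0.0965  0.042 ]
 [ 0.579  -0.0843  0.042 ]
 [ 0.5762 -0.0635  0.042 ]
 [ 0.5879 -0.0478  0.042 ]
 [ 0.6055 -0.042   0.042 ]
 [ 0.6024 -0.0205  0.042 ]
 [ 0.4853 -0.0348  0.042 ]] [ 0.57531376 -0.07275323  0.042     ]
[ 0.55086291 -0.07814165  0.15133691]
```

View pics/s6b.png

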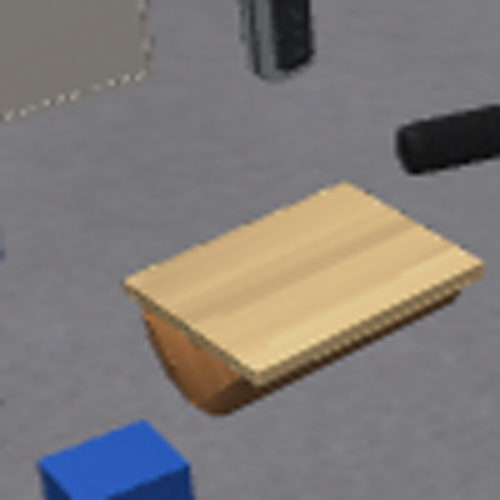

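View pics/w6.png

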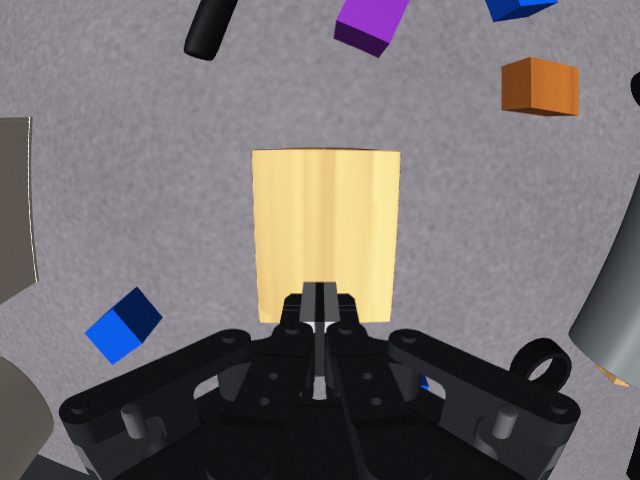

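```bash
python3 - <<'E'
from h import *
S=[]
for i in range(17):
    r=snap("scene"); f=r["frame"].astype(float)
    # track +y edge and -y edge via intensity: centroid of plate mask
    m=cv2.inRange(cv2.cvtColor(r["frame"],cv2.COLOR_RGB2HSV),(12,50,150),(30,255,255));m[:,:225]=0;m[:,320:]=0;m[:190]=0;m[250:]=0
    ys,xs=np.nonzero(m); S.append([xs.mean(),ys.mean(),len(xs), f[190:240,262:268].sum(2).mean()])
print(np.array(S).round(2))
E
```

```text
[[ 269.8   214.86 1403.    454.01]
 [ 269.88  214.82 1402.    452.13]
 [ 269.71  214.72 1387.    451.43]
 [ 269.63  214.69 1381.    450.87]
 [ 269.52  214.7  1376.    450.93]
 [ 269.47  214.75 1375.    450.9 ]
 [ 269.49  214.79 1377.    451.85]
 [ 269.48  214.77 1379.    452.08]
 [ 269.49  214.74 1379.    452.04]
 [ 269.49  214.79 1377.    452.07]
 [ 269.43  214.75 1378.    451.18]
 [ 269.54  214.71 1377.    450.54]
 [ 269.65  214.67 1381.    450.67]
 [ 269.73  214.69 1386.    451.46]
 [ 269.86  214.78 1403.    452.04]
 [ 269.77  214.86 1405.    454.04]
 [ 269.77  214.85 1404.    453.99]]
```

It still rocks by about ±0.01 rad with a period near 0.75 s. There's time to spare, so I'll steady it once more, better centred and with a slower release.

move_arm([
  [[-0.02,0.1,-0.6],[0,0,0],0.53],
  [[0,0,-0.8],[0,0,0],0.53],
  [[0,0,-0.6],[0,0,0],0.53],
  [[0,0,-0.2],[0,0,0],0.53],
  [[0,0,-0.05],[0,0,0],0.53],
])

```text
clock: 12.3
tcp_pos: [0.5495, -0.074, 0.0609]
orientation: [-0.001, -0.065, 0.998, 0.0]
wrist_force: [0.2, -0.4, 0.6]
finger_gap: 0.0653
```

move_arm([
  [[0,0,-0.04],[0,0,0],0.53],
  [[0,0,-0.03],[0,0,0],0.53],
  [[0,0,0],[0,0,0],0.53],
])

```text
clock: 12.6
tcp_pos: [0.551, -0.0744, 0.06]
orientation: [0.001, -0.065, 0.998, -0.0]
wrist_force: [-1.1, 0.8, -0.2]
finger_gap: 0.0655
```

move_arm([
  [[0,0,-0.03],[0,0,0],0.53],
  [[0,0,-0.03],[0,0,0],0.53],
  [[0,0,-0.03],[0,0,0],0.53],
  [[0,0,-0.02],[0,0,0],0.53],
  [[0,0,0],[0,0,0],0.53],
])

```text
clock: 13.1
tcp_pos: [0.5503, -0.0742, 0.0546]
orientation: [0.0, -0.065, 0.998, 0.0]
wrist_force: [-0.9, 0.5, 1.1]
finger_gap: 0.0652
```

move_arm([
  [[0,0,-0.01],[0,0,0],0.53],
  [[0,0,-0.01],[0,0,0],0.53],
  [[0,0,0],[0,0,0],0.53],
  [[0,0,0],[0,0,0],0.53],
])

```text
clock: 13.5
tcp_pos: [0.5502, -0.0742, 0.0546]
orientation: [0.0, -0.065, 0.998, -0.0]
wrist_force: [-2.4, 0.1, 6.7]
finger_gap: 0.0653
```

move_arm([
  [[0,0,0.006],[0,0,0],0.53],
  [[0,0,0.005],[0,0,0],0.53],
  [[0,0,0],[0,0,0],0.53],
  [[0,0,0],[0,0,0],0.53],
  [[0,0,0],[0,0,0],0.53],
])

```text
clock: 14.0
tcp_pos: [0.5503, -0.0742, 0.0545]
orientation: [0.0, -0.065, 0.998, 0.0]
wrist_force: [-2.3, 1.1, 5.4]
finger_gap: 0.0654
```

move_arm([
  [[0,0,0.004],[0,0,0],0.53],
  [[0,0,0.004],[0,0,0],0.53],
  [[0,0,0.004],[0,0,0],0.53],
  [[0,0,0.004],[0,0,0],0.53],
  [[0,0,0.004],[0,0,0],0.53],
])

```text
clock: 14.5
tcp_pos: [0.5502, -0.0741, 0.0547]
orientation: [-0.0, -0.065, 0.998, 0.0]
wrist_force: [-0.4, 0.1, -0.1]
finger_gap: 0.0651
```

move_arm([
  [[0,0,0.01],[0,0,0],0.53],
  [[0,0,0.02],[0,0,0],0.53],
  [[0,0,0.1],[0,0,0],0.53],
  [[0,0,0.5],[0,0,0],0.53],
  [[0,0,0.9],[0,0,0],-0.5],
])

```text
clock: 15.0
tcp_pos: [0.5482, -0.0736, 0.1146]
orientation: [-0.003, -0.065, 0.998, 0.001]
wrist_force: [0.8, 0.7, -0.4]
finger_gap: 0.0522
```

move_arm([
  [[0,0,0.8],[0,0,0],-1],
  [[0,0,0],[0,0,0],-1],
])

```text
clock: 15.2
tcp_pos: [0.5533, -0.075, 0.1534]
orientation: [0.004, -0.065, 0.998, -0.001]
wrist_force: [0.9, 0.2, 1.3]
finger_gap: 0.0222
```

```bash
cat > rock.py <<'E'
from h import *
S=[]
for i in range(16):
    r=snap("scene"); f=r["frame"].astype(float)
    m=cv2.inRange(cv2.cvtColor(r["frame"],cv2.COLOR_RGB2HSV),(12,50,150),(30,255,255));m[:,:225]=0;m[:,320:]=0;m[:190]=0;m[250:]=0
    ys,xs=np.nonzero(m); S.append([xs.mean(),ys.mean(),len(xs), f[190:240,262:268].sum(2).mean()])
print(np.array(S).round(2)); print(env.get_state()["tcp_pos"],env.get_state()["clock"])
E
python3 rock.py
```

```text
[[ 269.52  214.47 1332.    445.88]
 [ 269.43  214.61 1344.    446.19]
 [ 269.36  214.65 1346.    449.12]
 [ 269.38  214.61 1348.    449.56]
 [ 269.42  214.58 1352.    449.18]
 [ 269.49  214.58 1355.    449.05]
 [ 269.45  214.61 1356.    449.27]
 [ 269.47  214.6  1355.    448.81]
 [ 269.47  214.61 1355.    449.17]
 [ 269.46  214.59 1355.    449.02]
 [ 269.41  214.57 1352.    449.12]
 [ 269.4   214.63 1348.    449.7 ]
 [ 269.34  214.66 1347.    448.66]
 [ 269.39  214.59 1344.    445.71]
 [ 269.54  214.49 1335.    445.27]
 [ 269.36  214.41 1323.    444.78]]
[ 0.55024001 -0.0741808   0.14814605] 16.0
```

Amplitude is about the same, since one fingertip sits slightly lower and leaves a small tilt when it lets go. I'll repeat with a very slow lift-off.

move_arm([
  [[0,0,-0.5],[0,0,0],0.53],
  [[0,0,-0.8],[0,0,0],0.53],
  [[0,0,-0.6],[0,0,0],0.53],
  [[0,0,-0.3],[0,0,0],0.53],
  [[0,0,0],[0,0,0],0.53],
])

```text
clock: 16.5
tcp_pos: [0.5489, -0.0738, 0.0586]
orientation: [-0.002, -0.065, 0.998, 0.001]
wrist_force: [-0.3, -0.2, 0.6]
finger_gap: 0.0656
```

move_arm([
  [[0,0,-0.04],[0,0,0],0.53],
  [[0,0,-0.04],[0,0,0],0.53],
  [[0,0,0],[0,0,0],0.53],
])

```text
clock: 16.8
tcp_pos: [0.551, -0.0744, 0.058]
orientation: [0.001, -0.065, 0.998, -0.0]
wrist_force: [-0.3, -0.7, -0.5]
finger_gap: 0.0655
```

move_arm([
  [[0,0,-0.04],[0,0,0],0.53],
  [[0,0,-0.03],[0,0,0],0.53],
  [[0,0,-0.02],[0,0,0],0.53],
  [[0,0,0],[0,0,0],0.53],
  [[0,0,0],[0,0,0],0.53],
])

```text
clock: 17.3
tcp_pos: [0.5506, -0.0743, 0.0545]
orientation: [0.001, -0.065, 0.998, -0.0]
wrist_force: [-2.1, 0.7, 7.2]
finger_gap: 0.0651
```

```bash
python3 - <<'E'
from h import *
a=snap("scene","s7a"); st=env.get_state();print(st["ft_torque"],st["wrist_force"],st["tcp_pos"])
E
```

```text
[ 0.0831468   0.39007449 -0.05767385] [-2.48661379  0.92598981  7.26645879] [ 0.55062555 -0.07424477  0.0545583 ]
```

move_arm([
  [[0,0,0.008],[0,0,0],0.53],
  [[0,0,0.005],[0,0,0],0.53],
  [[0,0,0.003],[0,0,0],0.53],
  [[0,0,0.003],[0,0,0],0.53],
  [[0,0,0.003],[0,0,0],0.53],
])

```text
clock: 17.85
tcp_pos: [0.5506, -0.0743, 0.0546]
orientation: [0.0, -0.065, 0.998, -0.0]
wrist_force: [-1.2, 0.8, 5.0]
finger_gap: 0.0656
```

move_arm([
  [[0,0,0.003],[0,0,0],0.53],
  [[0,0,0.003],[0,0,0],0.53],
  [[0,0,0.003],[0,0,0],0.53],
  [[0,0,0.003],[0,0,0],0.53],
  [[0,0,0.003],[0,0,0],0.53],
])

```text
clock: 18.35
tcp_pos: [0.5501, -0.0742, 0.0546]
orientation: [-0.0, -0.065, 0.998, 0.0]
wrist_force: [1.0, -0.8, 1.5]
finger_gap: 0.0656
```

move_arm([
  [[0,0,0.003],[0,0,0],0.53],
  [[0,0,0.003],[0,0,0],0.53],
  [[0,0,0.003],[0,0,0],0.53],
  [[0,0,0.003],[0,0,0],0.53],
  [[0,0,0.003],[0,0,0],0.53],
])

```text
clock: 18.85
tcp_pos: [0.5501, -0.0741, 0.0553]
orientation: [-0.0, -0.065, 0.998, 0.0]
wrist_force: [-0.1, 0.3, -1.0]
finger_gap: 0.065
```

move_arm([
  [[0,0,0.003],[0,0,0],0.53],
  [[0,0,0.005],[0,0,0],0.53],
  [[0,0,0.01],[0,0,0],0.53],
  [[0,0,0.05],[0,0,0],0.53],
  [[0,0,0.2],[0,0,0],0.53],
])

```text
clock: 19.35
tcp_pos: [0.5495, -0.074, 0.0658]
orientation: [-0.001, -0.065, 0.998, 0.0]
wrist_force: [-0.1, -0.0, -0.4]
finger_gap: 0.0655
```

move_arm([
  [[0,0,0.6],[0,0,0],0.53],
  [[0,0,0.8],[0,0,0],-0.5],
  [[0,0,0.6],[0,0,0],-1],
  [[0,0,0],[0,0,0],-1],
])

```text
clock: 19.75
tcp_pos: [0.5528, -0.0749, 0.1507]
orientation: [0.004, -0.065, 0.998, -0.001]
wrist_force: [0.9, 0.9, 0.4]
finger_gap: 0.022
```

```bash
python3 rock.py
```

```text
[[ 269.39  214.65 1353.    450.5 ]
 [ 269.37  214.66 1346.    448.98]
 [ 269.42  214.57 1340.    446.03]
 [ 269.5   214.47 1331.    445.19]
 [ 269.34  214.42 1320.    444.65]
 [ 269.32  214.43 1321.    444.92]
 [ 269.41  214.45 1325.    444.97]
 [ 269.45  214.53 1337.    445.63]
 [ 269.42  214.61 1343.    447.73]
 [ 269.34  214.64 1349.    449.51]
 [ 269.33  214.63 1352.    449.74]
 [ 269.41  214.6  1353.    449.35]
 [ 269.49  214.58 1352.    449.04]
 [ 269.41  214.57 1355.    449.03]
 [ 269.36  214.6  1349.    449.36]
 [ 269.38  214.64 1351.    449.79]]
[ 0.55026509 -0.07416928  0.1461635 ] 20.55
```

```bash
python3 - <<'E'
import cv2,numpy as np
for n in ["scene0","s3","s7a"]:
    f=cv2.imread(f"pics/{n}.png")
    m=cv2.inRange(cv2.cvtColor(f,cv2.COLOR_BGR2HSV),(12,50,150),(30,255,255));m[:,:225]=0;m[:,320:]=0;m[:190]=0;m[250:]=0
    ys,xs=np.nonzero(m);print(n,xs.mean(),ys.mean(),len(xs))
E
python3 - <<'E'
import sys; sys.path.insert(0,".")
from h import *
# predicted centroid of plate outer face & area vs theta, rolling
from workcell import eyes
r=eyes.read_camera("scene")
yaw=.122;c,s=np.cos(yaw),np.sin(yaw);X=np.array([c,s,0]);Y=np.array([-s,c,0])
for th in [-.05,-.02,-.01,0,.01,.02,.05,.3]:
    o=np.array([.5496,-.0738,.034])-Y*.034*th
    y=Y*np.cos(th)+np.array([0,0,np.sin(th)]);z=-Y*np.sin(th)+np.array([0,0,np.cos(th)])
    P=np.array([proj(r,o+.008*z+a*.06*X+b*.047*y) for a,b in [(1,1),(1,-1),(-1,-1),(-1,1)]],dtype=np.float32)
    print(th,P.mean(0).round(2),cv2.contourArea(P))
E
```

```text
scene0 270.094130675526 213.28349944629014 903
s3 268.59222497932177 214.0612076095947 1209
s7a 266.99620132953464 216.62203228869896 1053
-0.05 [272.13 215.71] 1437.3517690087901
-0.02 [271.77 215.47] 1381.6308838104596
-0.01 [271.65 215.39] 1362.790101540042
0 [271.53 215.31] 1343.8196183424443
0.01 [271.41 215.23] 1324.7211583029712
0.02 [271.29 215.15] 1305.4978530530352
0.05 [270.93 214.92] 1247.0968553703278
0.3 [267.95 213.03] 725.6855299689341
```

```bash
cat > edge.py <<'E'
from h import *
def edge(f):
    g=f.astype(float).sum(2); out=[]
    for u in list(range(264,296)):
        v0=int(round(229-(u-256)*(229-207)/46.)); col=g[v0-7:v0+8,u]; d=-np.diff(col); d[d<0]=0
        out.append((d*(np.arange(len(d)))).sum()/d.sum()-7)
    return np.mean(out)
E
python3 - <<'E'
from edge import *
e=[]
for i in range(16):
    f=snap("scene")["frame"]; m=cv2.inRange(cv2.cvtColor(f,cv2.COLOR_RGB2HSV),(12,50,150),(30,255,255));m[:,:225]=0;m[:,320:]=0;m[:190]=0;m[250:]=0
    e.append((round(edge(f),3),int((m>0).sum())))
print(e); print(edge(cv2.imread("pics/s7a.png")))
E
```

```text
[(np.float64(5.162), 1344), (np.float64(5.088), 1337), (np.float64(5.001), 1329), (np.float64(4.951), 1321), (np.float64(4.958), 1322), (np.float64(5.028), 1331), (np.float64(5.078), 1339), (np.float64(5.126), 1345), (np.float64(5.182), 1349), (np.float64(5.198), 1347), (np.float64(5.192), 1349), (np.float64(5.188), 1349), (np.float64(5.209), 1349), (np.float64(5.17), 1348), (np.float64(5.165), 1348), (np.float64(5.142), 1344)]
4.7463899316576725
```

Pressed, the plate's +y edge sits 0.02 rad high, so the fingertips differ slightly in height. I'll tilt the tool about -0.02 rad to compensate and steady it once more.

move_arm([
  [[0,0,-0.5],[-0.14,-0.017,0],0.53],
  [[0,0,-0.8],[0,0,0],0.53],
  [[0,0,-0.6],[0,0,0],0.53],
  [[0,0,-0.25],[0,0,0],0.53],
  [[0,0,0],[0,0,0],0.53],
])

```text
clock: 21.9
tcp_pos: [0.5491, -0.0739, 0.0588]
orientation: [-0.001, -0.065, 0.998, -0.009]
wrist_force: [0.2, 0.2, 1.6]
finger_gap: 0.0653
```

move_arm([
  [[0,0,-0.03],[0,0,0],0.53],
  [[0,0,-0.04],[0,0,0],0.53],
  [[0,0,-0.03],[0,0,0],0.53],
  [[0,0,0],[0,0,0],0.53],
])

```text
clock: 22.3
tcp_pos: [0.5507, -0.0743, 0.0568]
orientation: [0.001, -0.065, 0.998, -0.01]
wrist_force: [-0.2, 0.1, -0.1]
finger_gap: 0.0656
```

move_arm([
  [[0,0,-0.03],[0,0,0],0.53],
  [[0,0,-0.03],[0,0,0],0.53],
  [[0,0,-0.02],[0,0,0],0.53],
  [[0,0,0],[0,0,0],0.53],
  [[0,0,0],[0,0,0],0.53],
])

```text
clock: 22.8
tcp_pos: [0.5505, -0.0742, 0.0545]
orientation: [0.001, -0.065, 0.998, -0.01]
wrist_force: [-3.4, 1.3, 10.9]
finger_gap: 0.0653
```

```bash
python3 - <<'E'
from edge import *
print(edge(snap("scene","s8")["frame"]), env.get_state()["wrist_force"])
E
```

```text
1.9581704156891875 [-3.76602064  1.2139886  10.48327029]
```

```bash
python3 - <<'E'
import cv2,numpy as np
f=lambda n:cv2.resize(cv2.imread(f"pics/{n}.png")[160:260,210:310],(400,400),interpolation=cv2.INTER_CUBIC)
cv2.imwrite("pics/c8.png",np.hstack([f("s7a"),f("s8")]))
E
```

```text
(no output)
```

View pics/c8.png

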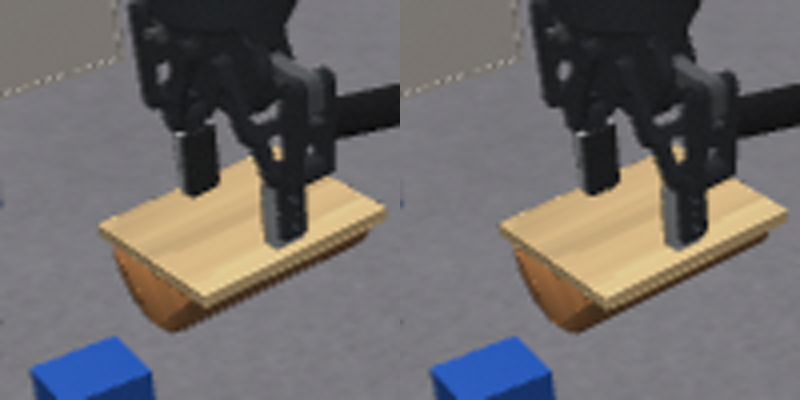

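```bash
python3 - <<'E'
import cv2,numpy as np
def load(n):
    return cv2.resize(cv2.imread(f"pics/{n}.png")[160:260,210:310],(400,400),interpolation=cv2.INTER_CUBIC)
I={"s7a":load("s7a"),"s8":load("s8")}
c=cv2.imread("pics/s6.png");I["s6l"]=c[:,:400];I["s6r"]=c[:,400:]
I["s6b"]=cv2.resize(cv2.resize(cv2.imread("pics/s6b.png"),(100,100),interpolation=cv2.INTER_AREA),(400,400),interpolation=cv2.INTER_CUBIC)
for k,g in I.items():
    g=g.astype(float).sum(2); r=[]
    for u0,u1 in [(222,250),(325,360)]:
        o=[]
        for u in range(u0,u1,2):
            v0=int(300-(u-215)*.52); col=g[v0-22:v0+28,u]; d=np.diff(cv2.GaussianBlur(col[:,None],(1,9),0)[:,0]); i=np.argmin(d); o.append(i+v0-22+.52*(u-215))
        r.append(np.mean(o)/4)
    print(k,np.round(r,3))
E
```

```text
s7a [72.779 73.732]
s8 [75.386 74.26 ]
s6l [72.832 73.774]
s6r [73.118 74.01 ]
s6b [73.35  74.107]
```

move_arm([
  [[0,0,0.008],[0.03,0.004,0],0.53],
  [[0,0,0.005],[0.03,0.004,0],0.53],
  [[0,0,0.003],[0,0,0],0.53],
  [[0,0,0.003],[0,0,0],0.53],
  [[0,0,0.003],[0,0,0],0.53],
])

```text
clock: 23.35
tcp_pos: [0.5506, -0.0746, 0.0546]
orientation: [0.001, -0.065, 0.998, -0.006]
wrist_force: [-1.0, -0.5, 4.5]
finger_gap: 0.065
```

```bash
python3 - <<'E'
from h import *
snap("scene","s9");print(env.get_state()["wrist_force"])
g=cv2.resize(cv2.imread(f"pics/s9.png")[160:260,210:310],(400,400),interpolation=cv2.INTER_CUBIC).astype(float).sum(2)
o=[]
for u in range(325,360,2):
    v0=int(300-(u-215)*.52); col=g[v0-22:v0+28,u]; d=np.diff(cv2.GaussianBlur(col[:,None],(1,9),0)[:,0]); i=np.argmin(d); o.append(i+v0-22+.52*(u-215))
print(np.mean(o)/4)
E
```

```text
[-1.5325099  -1.08832759  4.66301486]
74.01
```

Edge at 74.01, against about 73.95 for level. Now I'll release slowly.

move_arm([
  [[0,0,0.003],[0,0,0],0.53],
  [[0,0,0.003],[0,0,0],0.53],
  [[0,0,0.003],[0,0,0],0.53],
  [[0,0,0.003],[0,0,0],0.53],
  [[0,0,0.003],[0,0,0],0.53],
])

```text
clock: 23.9
tcp_pos: [0.5506, -0.0745, 0.0546]
orientation: [0.001, -0.065, 0.998, -0.006]
wrist_force: [-0.1, -3.5, 3.3]
finger_gap: 0.0656
```

move_arm([
  [[0,0,0.003],[0,0,0],0.53],
  [[0,0,0.003],[0,0,0],0.53],
  [[0,0,0.003],[0,0,0],0.53],
  [[0,0,0.003],[0,0,0],0.53],
  [[0,0,0.003],[0,0,0],0.53],
])

```text
clock: 24.4
tcp_pos: [0.5497, -0.0737, 0.0546]
orientation: [-0.0, -0.065, 0.998, -0.005]
wrist_force: [-0.7, 0.7, 0.2]
finger_gap: 0.0653
```

move_arm([
  [[0,0,0.006],[0,0,0],0.53],
  [[0,0,0.02],[0,0,0],0.53],
  [[0,0,0.1],[0,0,0],0.53],
  [[0,0,0.5],[0,0,0],0.53],
  [[0,0,0.8],[0,0,0],-0.3],
])

```text
clock: 24.9
tcp_pos: [0.5484, -0.0737, 0.1109]
orientation: [-0.002, -0.065, 0.998, -0.005]
wrist_force: [-0.0, -0.6, -0.5]
finger_gap: 0.052
```

move_arm([
  [[0,0,0.7],[0.07,0.01,0],-1],
  [[0,0,0],[0,0,0],-1],
])

```text
clock: 25.1
tcp_pos: [0.5529, -0.075, 0.1446]
orientation: [0.003, -0.065, 0.998, -0.002]
wrist_force: [0.8, -0.1, -0.5]
finger_gap: 0.0224
```

```bash
python3 rock.py
```

```text
[[ 269.6   214.69 1381.    451.78]
 [ 269.67  214.67 1379.    451.83]
 [ 269.68  214.7  1382.    452.06]
 [ 269.69  214.71 1391.    452.03]
 [ 269.92  214.77 1401.    452.11]
 [ 269.83  214.82 1407.    453.3 ]
 [ 269.83  214.84 1407.    453.73]
 [ 269.89  214.78 1404.    452.73]
 [ 269.83  214.73 1395.    451.98]
 [ 269.7   214.71 1385.    452.04]
 [ 269.68  214.69 1379.    451.49]
 [ 269.66  214.68 1381.    451.05]
 [ 269.6   214.68 1379.    451.12]
 [ 269.64  214.68 1380.    451.04]
 [ 269.66  214.69 1380.    451.3 ]
 [ 269.73  214.69 1384.    451.79]]
[ 0.55024842 -0.07418097  0.14008586] 25.9
```

Residual rocking is about ±0.007 rad (0.4°), on average level, so the chock is effectively at rest. Next I tilt the shut fingers to hook under its -y plate edge and tip it towards the pipe.

move_arm([
  [[0.05,-0.4,-0.1],[0.97,0.12,0],-1],
  [[0.05,-0.4,-0.1],[0.97,0.12,0],-1],
  [[0.05,-0.4,-0.1],[0.97,0.12,0],-1],
  [[0.05,-0.4,-0.1],[0.97,0.12,0],-1],
  [[0.05,-0.4,-0.1],[0.97,0.12,0],-1],
])

```text
clock: 26.4
tcp_pos: [0.561, -0.1555, 0.1211]
orientation: [-0.018, -0.061, 0.94, 0.335]
wrist_force: [0.8, 1.0, -0.4]
finger_gap: 0.0001
```

move_arm([
  [[0.05,-0.4,-0.1],[0.97,0.12,0],-1],
  [[0.05,-0.4,-0.1],[0.97,0.12,0],-1],
  [[0,0,0],[0,0,0],-1],
])

```text
clock: 26.7
tcp_pos: [0.5611, -0.1884, 0.0982]
orientation: [-0.033, -0.052, 0.883, 0.466]
wrist_force: [-1.0, 0.0, -3.8]
finger_gap: -0.0001
```

```bash
python3 - <<'E'
from h import *
s=snap("scene"); st=env.get_state();print(st["tcp_pos"],st["joint_pos"].round(2))
q=st["orientation"];R=Ro.from_quat([q[1],q[2],q[3],q[0]]).as_matrix();print(R.round(3))
cv2.imwrite("pics/s10.png",cv2.resize(s["frame"][110:260,170:340],(680,600),interpolation=cv2.INTER_CUBIC)[:,:,::-1])
E
```

```text
[ 0.56232947 -0.18742645  0.10277884] [-0.72  1.01  0.49  1.89  0.57 -1.1 ]
[[-0.992 -0.066 -0.104]
 [-0.123  0.566  0.815]
 [ 0.005  0.822 -0.57 ]]
```

View pics/s10.png

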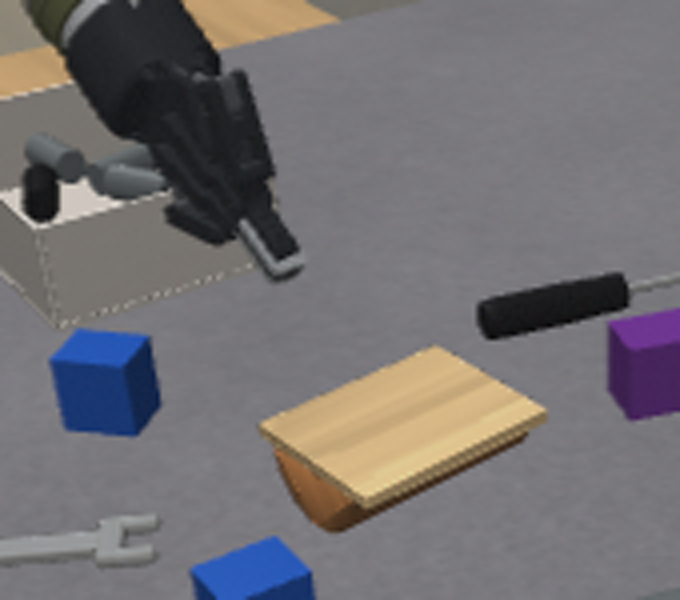

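```bash
cat > path.py <<'E'
import numpy as np
Y=np.array([-.122,.9926]);t0=np.array([.5496,-.0738])
def edge(f):
    if f<.81: return np.array([.034*f-.047*np.cos(f),.034+.047*np.sin(f)])
    if f<=np.pi/2: return np.array([.0599-.094*np.cos(f),.094*np.sin(f)])
    a=f-np.pi/2; return np.array([.0679-.008*np.cos(a)+.094*np.sin(a),.094*np.cos(a)+.008*np.sin(a)])
def tcp(f,tau,s=.008):
    psi=max(f,np.pi/2-tau); C=edge(f)+s*np.array([np.cos(psi),-np.sin(psi)])
    d=np.array([np.sin(tau),-np.cos(tau)]);n=np.array([np.cos(tau),np.sin(tau)])
    return C-.019*d-.0145*n
if __name__=="__main__":
    for fd in list(range(0,111,5)):
        tau=np.radians(55 if fd<=60 else max(13,55-(fd-60)*0.95)); p=tcp(np.radians(fd),tau)
        w=t0+Y*p[0]; print(fd,round(np.degrees(tau)),(p*1000).round(1),"world",w.round(4),p[1].round(4))
E
python3 path.py
```

```text
0 55 [-64.3  28.4] world [ 0.5574 -0.1377] 0.0284
5 55 [-61.2  32.5] world [ 0.5571 -0.1345] 0.0325
10 55 [-57.7  36.6] world [ 0.5566 -0.1311] 0.0366
15 55 [-53.8  40.6] world [ 0.5562 -0.1272] 0.0406
20 55 [-49.6  44.5] world [ 0.5557 -0.1231] 0.0445
25 55 [-45.1  48.3] world [ 0.5551 -0.1186] 0.0483
30 55 [-40.2  51.9] world [ 0.5545 -0.1137] 0.0519
35 55 [-35.1  55.4] world [ 0.5539 -0.1086] 0.0554
40 55 [-30.   58.1] world [ 0.5533 -0.1036] 0.0581
45 55 [-24.8  60.6] world [ 0.5526 -0.0984] 0.0606
50 55 [-19.3  64.9] world [ 0.5519 -0.0929] 0.0649
55 55 [-13.3  69.5] world [ 0.5512 -0.087 ] 0.0695
60 55 [-7.  73.5] world [ 0.5505 -0.0807] 0.0735
65 50 [-0.3 78.9] world [ 0.5496 -0.0741] 0.0789
70 46 [ 6.8 83.8] world [ 0.5488 -0.0671] 0.0838
75 41 [14.3 88. ] world [ 0.5479 -0.0597] 0.088
80 36 [22.1 91.5] world [ 0.5469 -0.0519] 0.0915
85 31 [30.2 94.4] world [ 0.5459 -0.0439] 0.0944
90 26 [38.4 96.5] world [ 0.5449 -0.0356] 0.0965
95 22 [46.9 98.6] world [ 0.5439 -0.0272] 0.0986
100 17 [ 55.5 100. ] world [ 0.5428 -0.0187] 0.1
105 13 [ 64.  100.4] world [ 0.5418 -0.0102] 0.1004
110 13 [71.4 98.8] world [ 0.5409 -0.0029] 0.0988
```

move_arm([
  [[-0.03,0.1,-0.6],[0,0,0],-1],
  [[-0.03,0.3,-0.7],[0,0,0],-1],
  [[-0.03,0.3,-0.5],[0,0,0],-1],
  [[0,0,-0.08],[0,0,0],-1],
  [[0,0,0],[0,0,0],-1],
])

```text
clock: 27.25
tcp_pos: [0.5614, -0.1576, 0.04]
orientation: [-0.026, -0.059, 0.887, 0.457]
wrist_force: [-1.0, 0.3, -0.1]
finger_gap: 0.0002
```

```bash
python3 - <<'E'
from h import *
s=snap("scene"); st=env.get_state();print(st["tcp_pos"],st["wrist_force"])
cv2.imwrite("pics/s11.png",cv2.resize(s["frame"][130:260,190:320],(600,600),interpolation=cv2.INTER_CUBIC)[:,:,::-1])
E
```

```text
[ 0.56168752 -0.15832737  0.04012761] [0.50073618 0.00625323 0.96840183]
```

View pics/s11.png

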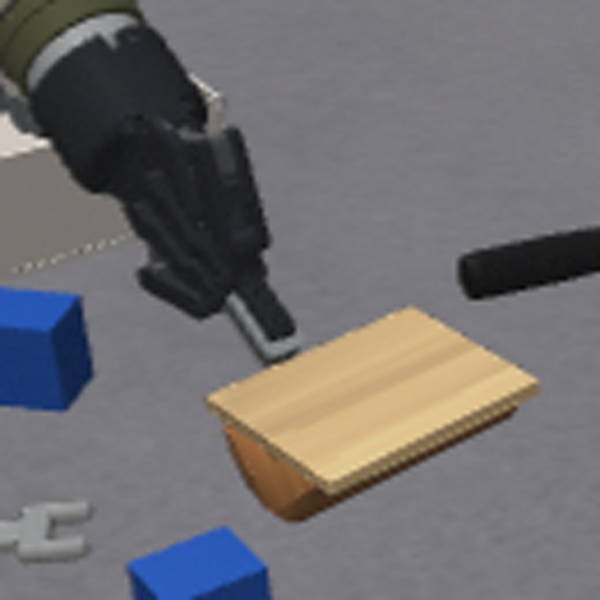

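move_arm([
  [[-0.07,0,-0.3],[0,0,0],-1],
  [[0,0,0],[0,0,0],-1],
  [[0,0,0],[0,0,0],-1],
])

```text
clock: 27.6
tcp_pos: [0.5578, -0.1586, 0.0251]
orientation: [-0.027, -0.057, 0.887, 0.458]
wrist_force: [0.2, 0.2, 0.5]
finger_gap: -0.0
```

move_arm([
  [[0,0.25,0.03],[0,0,0],-1],
  [[0,0.27,0],[0,0,0],-1],
  [[0,0,0],[0,0,0],-1],
])

```text
clock: 27.9
tcp_pos: [0.5577, -0.1354, 0.0264]
orientation: [-0.028, -0.058, 0.886, 0.459]
wrist_force: [0.6, 0.5, 0.5]
finger_gap: 0.0003
```

```bash
python3 - <<'E'
from h import *
s=snap("scene"); st=env.get_state();print(st["tcp_pos"],st["wrist_force"])
cv2.imwrite("pics/s12.png",cv2.resize(s["frame"][130:260,190:320],(600,600),interpolation=cv2.INTER_CUBIC)[:,:,::-1])
E
```

```text
[ 0.55772163 -0.13607837  0.02642108] [0.40483297 0.18056377 0.36334624]
```

View pics/s12.png

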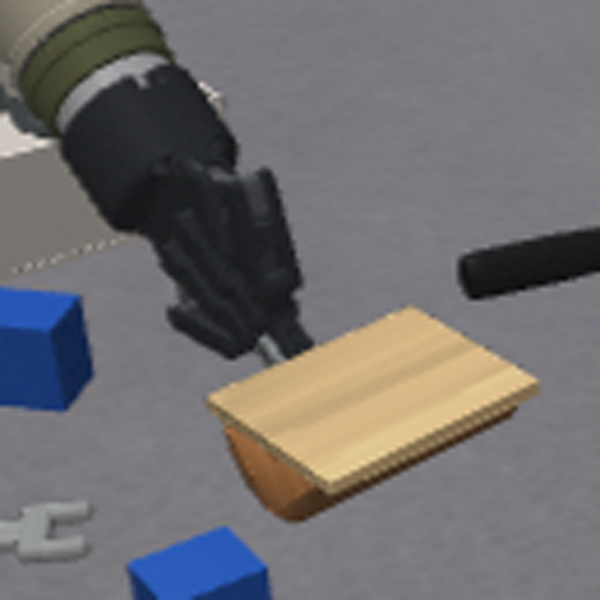

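move_arm([
  [[-0.02,0.12,0.2],[0,0,0],-1],
  [[-0.02,0.13,0.2],[0,0,0],-1],
  [[-0.02,0.16,0.2],[0,0,0],-1],
  [[-0.02,0.18,0.2],[0,0,0],-1],
  [[-0.02,0.18,0.2],[0,0,0],-1],
])

```text
clock: 28.45
tcp_pos: [0.5538, -0.106, 0.0671]
orientation: [-0.027, -0.058, 0.887, 0.458]
wrist_force: [0.3, -0.3, -0.0]
finger_gap: 0.0001
```

```bash
cat > v.py <<'E'
from h import *
import sys
s=snap("scene"); st=env.get_state();print(st["clock"],st["tcp_pos"],st["wrist_force"],st["joint_pos"].round(2))
cv2.imwrite(f"pics/{sys.argv[1]}.png",cv2.resize(s["frame"][130:280,200:350],(600,600),interpolation=cv2.INTER_CUBIC)[:,:,::-1])
E
python3 v.py s13
```

```text
28.5 [ 0.55402204 -0.10507694  0.06852912] [-0.07831523  0.5418543  -0.08654271] [-0.64  0.92  0.23  1.66  0.63 -1.03]
```

View pics/s13.png

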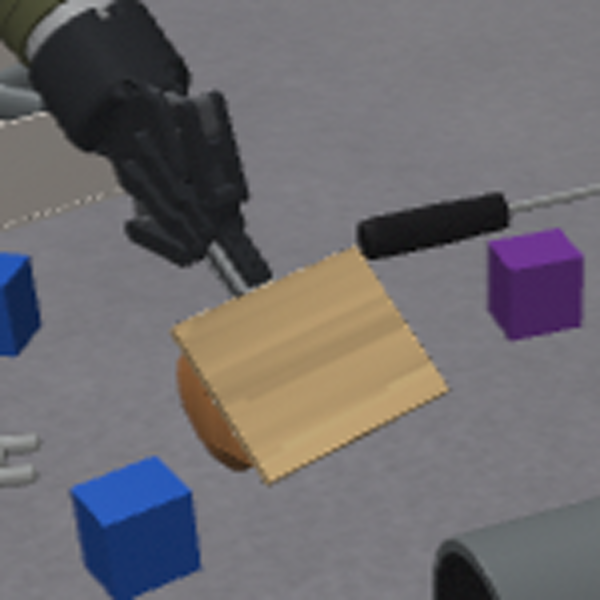

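move_arm([
  [[-0.02,0.15,0.08],[0,0,0],-1],
  [[-0.02,0.15,0.1],[0,0,0],-1],
  [[-0.02,0.15,0.1],[0,0,0],-1],
  [[-0.02,0.15,0.1],[0,0,0],-1],
])

```text
clock: 28.9
tcp_pos: [0.5506, -0.0822, 0.0815]
orientation: [-0.027, -0.058, 0.887, 0.458]
wrist_force: [0.4, -1.2, -0.0]
finger_gap: 0.0005
```

```bash
python3 v.py s14
```

```text
28.95 [ 0.55054476 -0.08134883  0.08226583] [ 0.01046387  0.57727488 -0.07060297] [-0.61  0.87  0.18  1.64  0.65 -1.01]
```

View pics/s14.png

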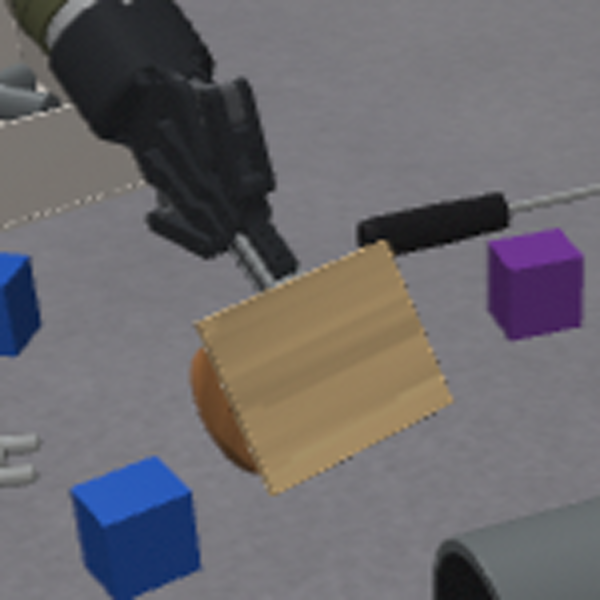

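move_arm([
  [[-0.02,0.17,0.12],[-0.58,-0.07,0],-1],
  [[-0.02,0.18,0.11],[-0.58,-0.07,0],-1],
  [[-0.02,0.18,0.09],[-0.58,-0.07,0],-1],
  [[-0.02,0.2,0.07],[-0.58,-0.07,0],-1],
])

```text
clock: 29.35
tcp_pos: [0.5474, -0.0534, 0.0972]
orientation: [-0.018, -0.061, 0.95, 0.307]
wrist_force: [-0.8, 0.4, -0.7]
finger_gap: 0.0001
```

```bash
python3 v.py s15
```

```text
29.4 [ 0.54775241 -0.05090307  0.09960209] [-1.44519741  3.05541791  1.1855355 ] [-0.49  0.6  -0.04  1.32  0.5  -0.72]
```

View pics/s15.png

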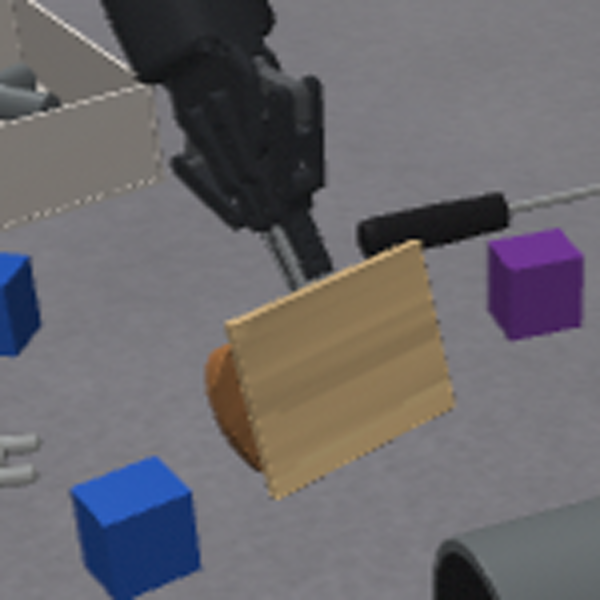

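move_arm([
  [[-0.02,0.2,0.04],[-0.58,-0.07,0],-1],
  [[-0.02,0.2,0.03],[-0.58,-0.07,0],-1],
  [[-0.02,0.2,0.01],[-0.58,-0.07,0],-1],
])

```text
clock: 29.7
tcp_pos: [0.5446, -0.0291, 0.1017]
orientation: [-0.012, -0.063, 0.98, 0.19]
wrist_force: [-5.3, -1.4, 13.4]
finger_gap: -0.0002
```

```bash
python3 v.py s16
```

```text
29.75 [ 0.5444579  -0.02658008  0.10264443] [-1.11633303  2.30331118  1.43575177] [-0.37  0.46 -0.17  1.13  0.33 -0.53]
```

View pics/s16.png

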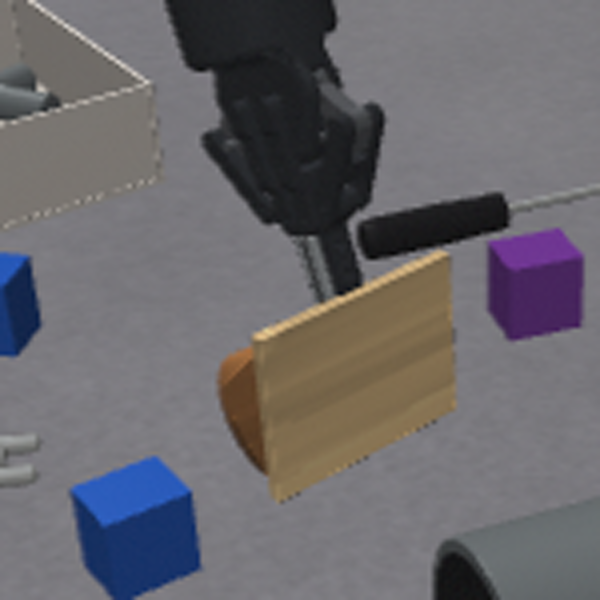

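move_arm([
  [[-0.02,0.2,0.06],[-0.5,-0.06,0],-1],
  [[-0.02,0.2,0.03],[-0.5,-0.06,0],-1],
  [[-0.02,0.2,0],[0,0,0],-1],
  [[-0.01,0.1,0],[0,0,0],-1],
])

```text
clock: 30.15
tcp_pos: [0.5417, -0.0002, 0.1036]
orientation: [-0.009, -0.065, 0.99, 0.122]
wrist_force: [0.1, -0.8, -0.3]
finger_gap: 0.0002
```

```bash
python3 v.py s17
```

```text
30.2 [ 5.41678155e-01 -3.36746261e-04  1.03380554e-01] [-0.35397594 -0.0861611   0.25105603] [-0.27  0.39 -0.23  1.04  0.22 -0.41]
```

View pics/s17.png

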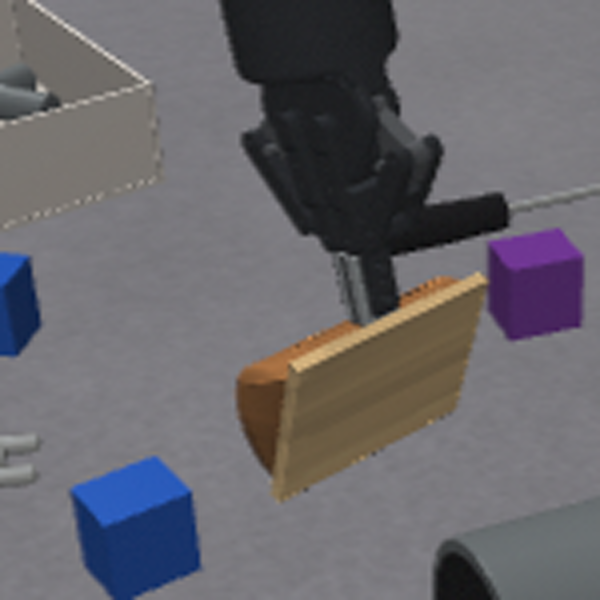

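move_arm([
  [[-0.02,0.15,0.1],[0,0,0],-1],
  [[0,0,0.3],[0,0,0],-1],
  [[0,0,0.5],[0,0,0],-1],
  [[0,0,0],[0,0,0],-1],
])

```text
clock: 30.6
tcp_pos: [0.5433, 0.0037, 0.1426]
orientation: [-0.006, -0.064, 0.991, 0.12]
wrist_force: [0.3, -0.4, 1.3]
finger_gap: 0.0
```

```bash
python3 v.py s18; python3 -c "
from h import *
snap('top','t18');wrist('w18');print(env.get_state()['tcp_pos'])"
```

```text
30.65 [0.5427971 0.0037926 0.1413273] [ 0.72724812 -0.31312094 -0.55634527] [-0.26  0.36 -0.19  1.12  0.22 -0.4 ]
[0.54155244 0.00417836 0.13967857]
```

View pics/s18.png

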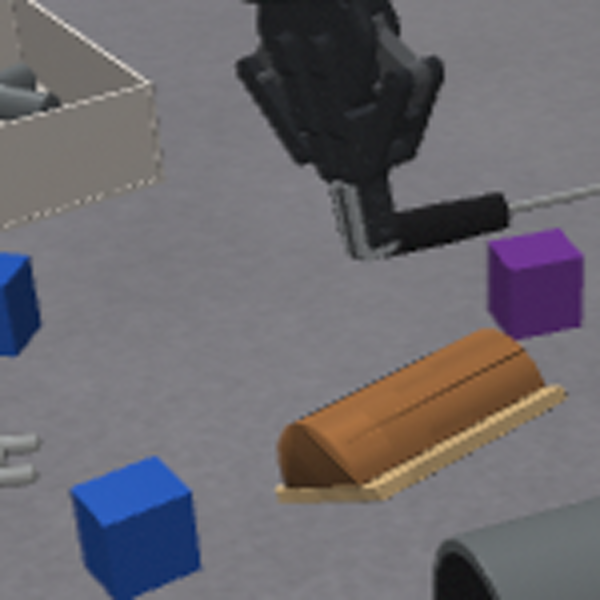

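View pics/w18.png

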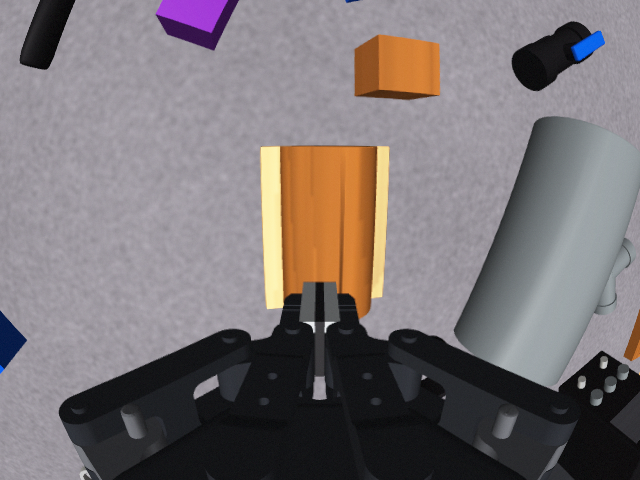

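The chock fell cleanly onto its flat plate; the wrist view shows the plate corners at (261,146), (389,147), (382,297) and (267,308). Now I measure the chock and pipe poses.

```bash
python3 - <<'E'
from h import *
np.set_printoptions(precision=4,suppress=True)
r=wrist()
P=np.array([wz(r,*p,.008) for p in [(261,146),(389,147),(382,297),(267,308)]]);print(P)
# side edges lines: visible points
print("mid",P.mean(0))
T=snap("top","t19")
E
```

```text
[[ 0.4807 -0.011   0.008 ]
 [ 0.4699  0.0812  0.008 ]
 [ 0.5877  0.0961  0.008 ]
 [ 0.5983  0.004   0.008 ]]
mid [0.5342 0.0426 0.008 ]
```

View pics/t19.png

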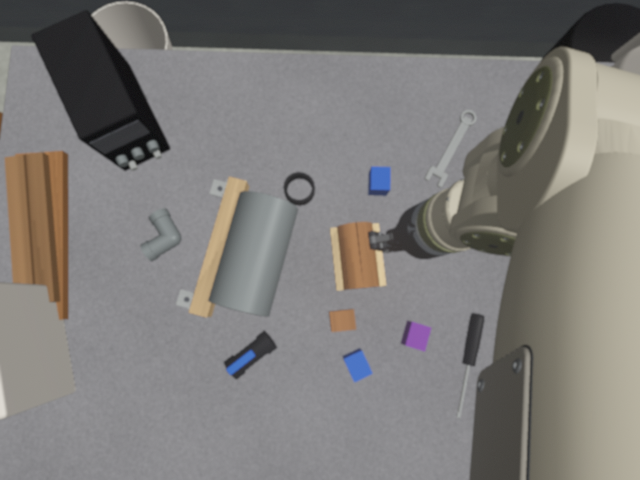

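move_arm([
  [[-0.06,0.32,0],[-0.87,-0.105,0],1],
  [[-0.06,0.32,0],[-0.87,-0.105,0],1],
  [[-0.06,0.32,-0.2],[0,0,0],1],
  [[0,0,-0.6],[0,0,0],1],
  [[0,0,0],[0,0,0],1],
])

```text
clock: 31.35
tcp_pos: [0.5313, 0.0439, 0.1043]
orientation: [-0.005, -0.065, 0.998, 0.0]
wrist_force: [-0.8, 0.3, -0.5]
finger_gap: 0.0722
```

```bash
python3 -c "
from h import *
wrist('w20');s=env.get_state();print(s['tcp_pos'],s['orientation'])
r=snap('scene');cv2.imwrite('pics/s20.png',cv2.resize(r['frame'][130:280,200:350],(600,600))[:,:,::-1])"
```

```text
[0.53225354 0.04331029 0.10568846] [-3.93541540e-03 -6.43206596e-02  9.97921487e-01 -2.66513021e-04]
```

View pics/w20.png

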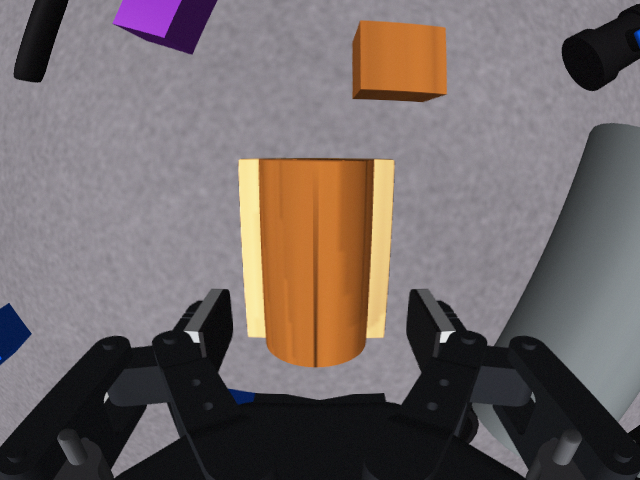

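move_arm([
  [[0.03,0,-0.7],[0,0,0],1],
  [[0,0,-0.7],[0,0,0],1],
  [[0,0,-0.4],[0,0,0],1],
  [[0,0,0],[0,0,0],1],
  [[0,0,0],[0,0,0],1],
], newtons=20)

```text
clock: 31.95
tcp_pos: [0.536, 0.0425, 0.0364]
orientation: [-0.001, -0.064, 0.998, -0.001]
wrist_force: [-0.2, -0.1, 0.2]
finger_gap: 0.0854
```

move_arm([
  [[-0.03,0,-0.23],[0,0,0],1],
  [[0,0,0],[0,0,0],0.5],
  [[0,0,0],[0,0,0],0.4],
  [[0,0,0],[0,0,0],0.4],
  [[0,0,0],[0,0,0],0.4],
])

```text
clock: 32.45
tcp_pos: [0.5344, 0.0428, 0.0271]
orientation: [-0.001, -0.064, 0.998, -0.002]
wrist_force: [-1.8, -1.0, 5.0]
finger_gap: 0.0646
```

move_arm([
  [[-0.16,0.33,0.01],[0,0,-0.51],0.4],
  [[-0.16,0.33,0],[0,0,-0.51],0.4],
  [[-0.16,0.33,0],[0,0,-0.51],0.4],
  [[-0.16,0.33,0],[0,0,-0.51],0.4],
  [[-0.16,0.33,0],[0,0,-0.5],0.4],
])

```text
clock: 32.95
tcp_pos: [0.5028, 0.1094, 0.0272]
orientation: [-0.001, 0.114, 0.993, -0.001]
wrist_force: [0.4, -1.4, 0.3]
finger_gap: 0.0647
```

```bash
python3 -c "
from h import *
wrist('w21');s=env.get_state();print(s['tcp_pos'],s['orientation'],s['wrist_force'],s['finger_gap'])
snap('scene','s21');snap('top','t21')"
```

```text
[0.50152257 0.11120646 0.02720513] [-1.43773612e-03  1.14731146e-01  9.93395504e-01 -2.65540128e-04] [-2.80542491  3.59621916  3.13521424] 0.06494331928998252
```

View pics/w21.png

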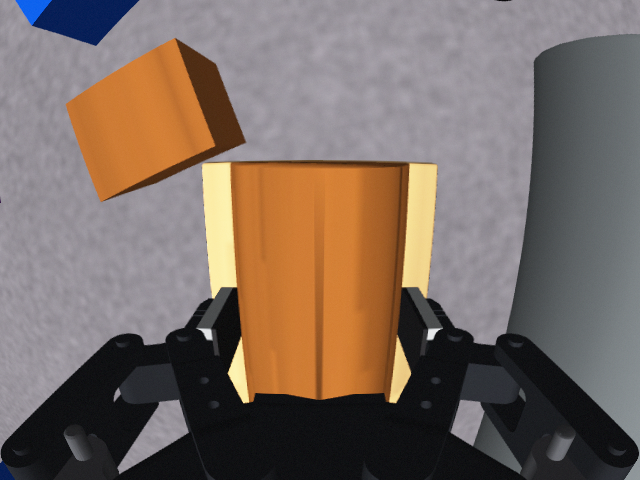

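View pics/t21.png

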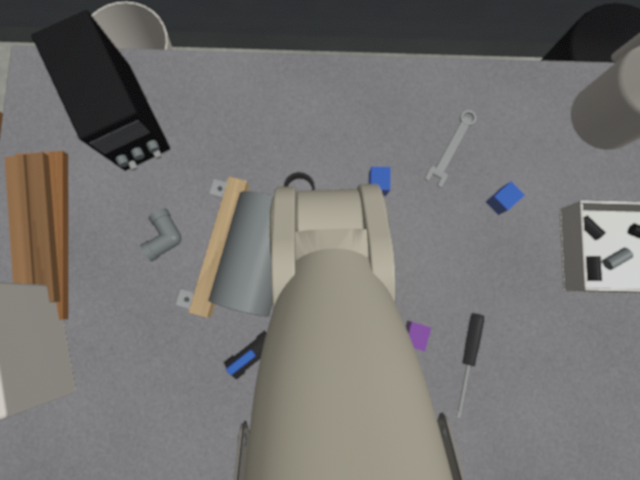

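move_arm([
  [[0,0,0],[0,0,0],1],
  [[0,0,0],[0,0,0],1],
  [[0,0,0.4],[0,0,0],1],
  [[0,0,0.9],[0,0,0],1],
  [[0,-0.3,1],[0,0,0],1],
])

```text
clock: 33.6
tcp_pos: [0.5013, 0.097, 0.1187]
orientation: [-0.003, 0.112, 0.994, -0.001]
wrist_force: [0.5, -0.5, 0.7]
finger_gap: 0.0853
```

move_arm([
  [[-0.1,-0.4,1],[0,0,0],0.9],
  [[-0.1,-0.5,0.8],[0,0,0],0.8],
  [[0,0,0],[0,0,0],0.8],
  [[0,0,0],[0,0,0],0.8],
])

```text
clock: 34.0
tcp_pos: [0.495, 0.0602, 0.1915]
orientation: [-0.0, 0.114, 0.994, -0.001]
wrist_force: [0.3, 1.4, -0.4]
finger_gap: 0.0772
```

```bash
python3 -c "
from h import *
wrist('w22');s=env.get_state();print(s['tcp_pos'],s['orientation'])
snap('scene','s22')"
```

```text
[0.49416768 0.06066086 0.19028927] [-1.74756116e-03  1.13247628e-01  9.93564881e-01 -8.65258634e-04]
```

View pics/w22.png

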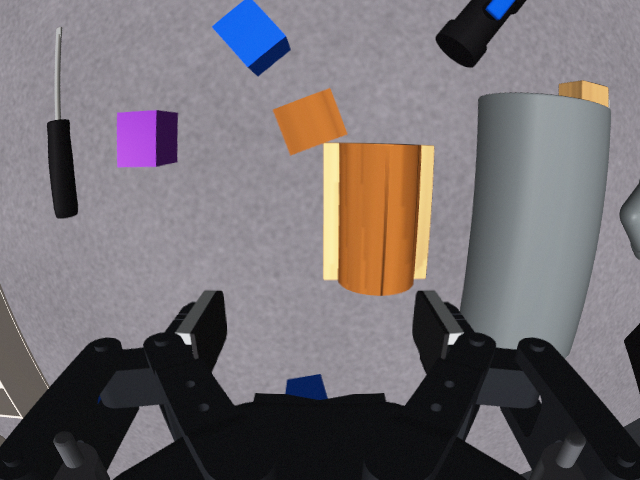

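View pics/s22.png

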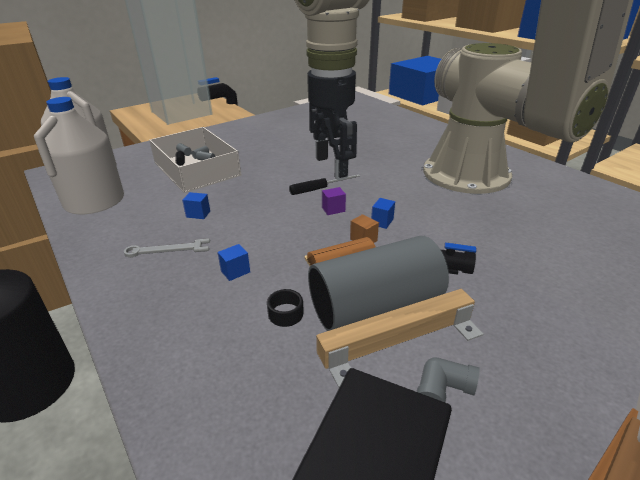

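```bash
cat > rel.py <<'E'
from h import *
np.set_printoptions(precision=4,suppress=True)
def rel(P,home=np.array([.530,.2283]),yaw=-.2285):
    u=np.array([np.cos(yaw),np.sin(yaw)]);v=np.array([-u[1],u[0]]);d=np.asarray(P)[:2]-home
    return np.array([d@u,d@v])
E
python3 - <<'E'
from rel import *
r=wrist()
P=np.array([wz(r,*p,.008) for p in [(323,142),(434,146),(426,278),(324,280)]])
print(P); c=P.mean(0);print(c,rel(c)); a=P[3]-P[0];b=P[2]-P[1];print(np.arctan2(a[1],a[0]),np.arctan2(b[1],b[0]),np.linalg.norm(a),np.linalg.norm(b))
# refine batten from saved top image: fit side edges
T=eyes.read_camera("top")
im=cv2.imread("pics/top0.png");m=cv2.inRange(cv2.cvtColor(im,cv2.COLOR_BGR2HSV),(10,60,120),(30,255,255));m[:,:180]=0;m[:,260:]=0;m[:160]=0;m[330:]=0
c=max(cv2.findContours(m,0,2)[0],key=cv2.contourArea);print(cv2.boundingRect(c),cv2.minAreaRect(c))
# left edge points
pts=[]
for v in range(190,306,4):
    xs=np.nonzero(m[v])[0]; pts.append(onz(T,xs[0]-.5,v,.04)[:2])
pts=np.array(pts);k=np.polyfit(pts[:,0],pts[:,1],1);print("far edge yaw",np.arctan(k[0]),np.std(pts[:,1]-np.polyval(k,pts[:,0])))
# far top edge is 53+35=88 from axis
rr=np.array([rel(p) for p in pts]);print(rr[:,1].mean())
w=cv2.imread("pics/w22.png");cv2.imwrite("pics/w22c.png",cv2.resize(w[80:360,440:640],(500,700))[:600])
E
```

```text
[[0.4315 0.0782 0.008 ]
 [0.4532 0.1688 0.008 ]
 [0.568  0.1431 0.008 ]
 [0.5482 0.0526 0.008 ]]
[0.5002 0.1107 0.008 ] [-0.0023 -0.1213]
-0.2164931261931741 -0.2208976123928178 0.11946480043233436 0.11767409985076333
(189, 177, 60, 140) ((218.97024536132812, 246.99136352539062), (22.862436294555664, 142.0692901611328), 16.189205169677734)
far edge yaw -0.2326141758669184 0.0005236250984616171
0.08889427438900366
```

```bash
python3 - <<'E'
from rel import *
r=wrist()
for p in [(273,107),(331,89),(346,134),(292,155)]:
    for z in (.046,): q=wz(r,*p,z); print(p,q)
E
python3 - <<'E'
import cv2
w=cv2.imread("pics/w22.png");cv2.imwrite("pics/w22c.png",cv2.resize(w[70:190,250:450],(800,480),interpolation=cv2.INTER_CUBIC))
E
```

```text
(273, 107) [0.3976 0.0495 0.046 ]
(331, 89) [0.3945 0.0924 0.046 ]
(346, 134) [0.4285 0.0956 0.046 ]
(292, 155) [0.4346 0.0547 0.046 ]
```

View pics/w22c.png

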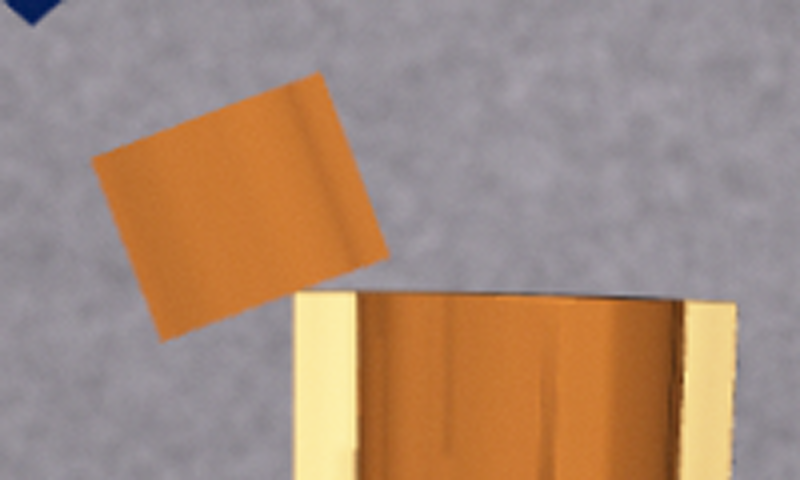

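move_arm([
  [[0,0,0],[0,0,-0.94],-0.15],
  [[0,0,0],[0,0,-0.94],-0.15],
  [[0,0,0],[0,0,-0.94],-0.15],
  [[0,0,0],[0,0,-0.94],-0.15],
  [[0,0,0],[0,0,-0.94],-0.15],
])

```text
clock: 34.75
tcp_pos: [0.4937, 0.0615, 0.1898]
orientation: [-0.003, 0.429, 0.903, -0.001]
wrist_force: [0.2, -0.1, -0.6]
finger_gap: 0.0361
```

move_arm([
  [[0,0,0],[0,0,-0.94],-0.15],
  [[0,0,0],[0,0,-0.94],-0.15],
  [[0,0,0],[0,0,-0.94],-0.15],
  [[0,0,0],[0,0,-0.94],-0.15],
  [[0,0,0],[0,0,-0.94],-0.15],
])

```text
clock: 35.25
tcp_pos: [0.4938, 0.0615, 0.1898]
orientation: [-0.003, 0.697, 0.717, -0.0]
wrist_force: [-0.1, 0.3, 1.1]
finger_gap: 0.0362
```

move_arm([
  [[-0.1,-0.04,-0.7],[0,0,-0.94],-0.15],
  [[0,0,-0.8],[0,0,-0.94],-0.15],
  [[0,0,-0.6],[0,0,0],-0.15],
  [[0,0,0],[0,0,0],-0.15],
])

```text
clock: 35.65
tcp_pos: [0.4868, 0.0599, 0.103]
orientation: [-0.004, 0.783, 0.621, -0.003]
wrist_force: [-1.2, 0.4, -1.5]
finger_gap: 0.0362
```

```bash
python3 -c "
from rel import *
wrist('w23');s=env.get_state();print(s['clock'],s['tcp_pos'],s['orientation'],rel(s['tcp_pos']),s['joint_pos'].round(2))"
```

```text
35.7 [0.4883 0.0598 0.105 ] [-0.0035  0.7834  0.6215 -0.0016] [-0.0025 -0.1735] [-0.04  0.26 -0.41  0.91  0.    1.76]
```

View pics/w23.png

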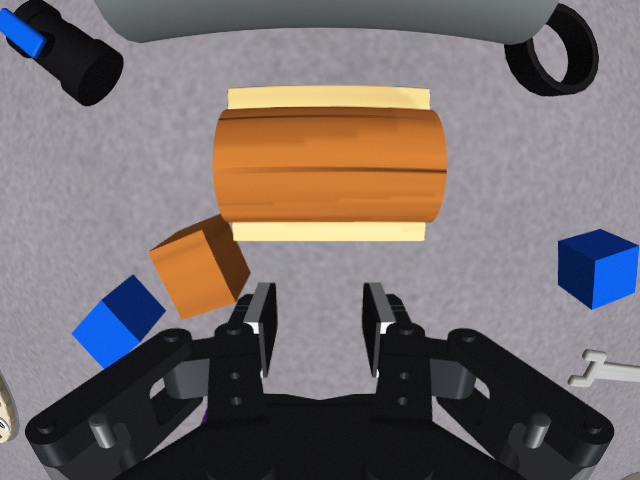

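```bash
python3 - <<'E'
from rel import *
r=wrist()
for p in [(233,240),(425,240),(228,89),(430,89)]:
    q=wz(r,*p,.008);print(p,q,rel(q))
E
```

```text
(233, 240) [0.4356 0.0775 0.008 ] [-0.0578 -0.1683]
(425, 240) [0.5538 0.0501 0.008 ] [ 0.0635 -0.1681]
(228, 89) [0.4569 0.1684 0.008 ] [-0.0577 -0.0749]
(430, 89) [0.5744 0.1418 0.008 ] [ 0.0629 -0.0742]
```

move_arm([
  [[0.03,0,-0.7],[0,0,0],-0.15],
  [[0,0,-0.7],[0,0,0],-0.15],
  [[0,0,-0.35],[0,0,0],-0.15],
  [[0,0,0],[0,0,0],-0.15],
  [[0,0,0],[0,0,0],-0.15],
])

```text
clock: 36.25
tcp_pos: [0.4925, 0.0595, 0.0382]
orientation: [-0.001, 0.784, 0.621, 0.001]
wrist_force: [0.2, -0.7, 0.2]
finger_gap: 0.0359
```

move_arm([
  [[-0.06,0,-0.17],[0,0,0],-0.15],
  [[0.05,0.2,0],[0,0,0],-0.15],
  [[0.05,0.2,0],[0,0,0],-0.15],
  [[0.05,0.2,0],[0,0,0],-0.15],
  [[0.05,0.2,0],[0,0,0],-0.15],
])

```text
clock: 36.75
tcp_pos: [0.4975, 0.0921, 0.0305]
orientation: [-0.001, 0.784, 0.621, 0.0]
wrist_force: [-0.4, -2.1, 0.3]
finger_gap: 0.036
```

```bash
cat > pv.py <<'E'
from rel import *
import sys
w=wrist(sys.argv[1]);s=env.get_state();print(s['clock'],s['tcp_pos'],s['wrist_force'],rel(s['tcp_pos']))
S=snap("scene");cv2.imwrite(f"pics/s{sys.argv[1]}.png",cv2.resize(S["frame"][190:340,280:480],(800,600),interpolation=cv2.INTER_CUBIC)[:,:,::-1])
E
python3 pv.py w24
```

```text
36.8 [0.4979 0.0932 0.0305] [0.6689 1.3772 0.5063] [-0.0007 -0.1388]
```

View pics/w24.png

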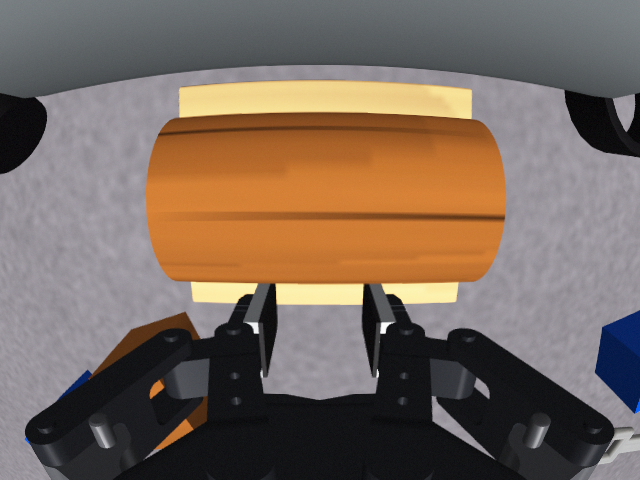

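move_arm([
  [[0.02,0.09,0],[0,0,0],-0.15],
  [[0.02,0.09,0],[0,0,0],-0.15],
  [[0.01,0.05,0],[0,0,0],-0.15],
  [[0,0,0],[0,0,0],-0.15],
])

```text
clock: 37.25
tcp_pos: [0.4991, 0.1008, 0.0301]
orientation: [-0.002, 0.784, 0.621, 0.001]
wrist_force: [-0.0, -0.2, -0.5]
finger_gap: 0.0365
```

```bash
python3 pv.py w25; python3 - <<'E'
from rel import *
r=wrist()
for p in [(179,87),(471,90),(191,302),(458,302)]:pass
E
```

```text
37.3 [0.4992 0.1008 0.0301] [-0.7959 -0.838   0.9464] [-0.0012 -0.1312]
```

View pics/w25.png

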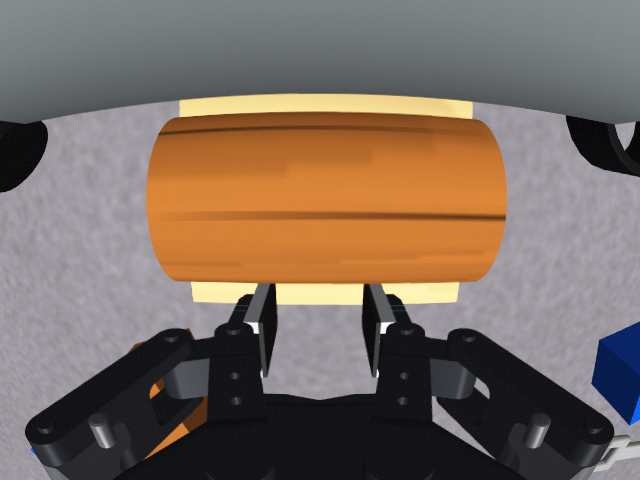

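View pics/sw25.png

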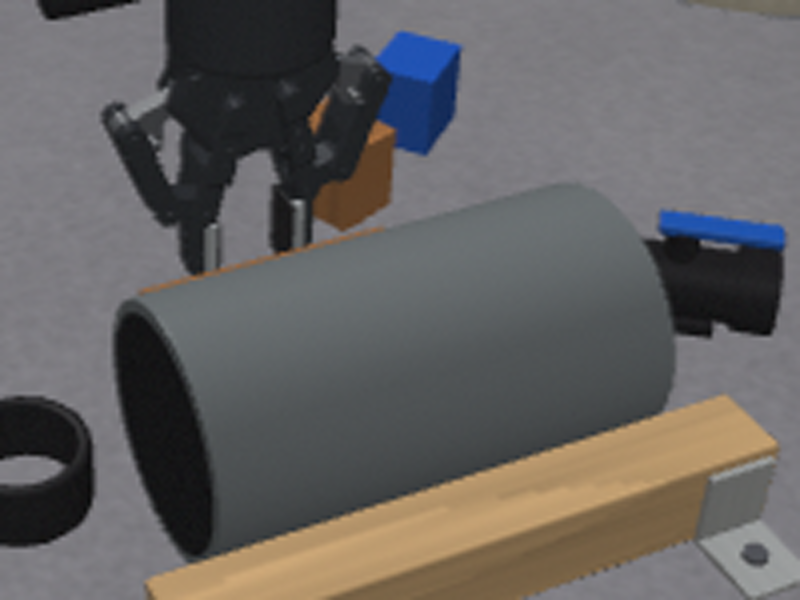

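move_arm([
  [[0.015,0.06,0],[0,0,0],-0.15],
  [[0.015,0.06,0],[0,0,0],-0.15],
  [[0.007,0.03,0],[0,0,0],-0.15],
  [[0,0,0],[0,0,0],-0.15],
])

```text
clock: 37.8
tcp_pos: [0.5005, 0.1068, 0.0301]
orientation: [-0.002, 0.784, 0.621, 0.0]
wrist_force: [-0.4, -1.3, 0.1]
finger_gap: 0.0363
```

move_arm([
  [[0.007,0.03,0],[0,0,0],-0.15],
  [[0,0,0],[0,0,0],-0.15],
])

```text
clock: 38.0
tcp_pos: [0.5008, 0.108, 0.0301]
orientation: [-0.002, 0.784, 0.621, 0.0]
wrist_force: [-0.8, -0.7, -1.4]
finger_gap: 0.0362
```

```bash
python3 pv.py w26
```

```text
38.05 [0.5008 0.108  0.0301] [ 0.0841 -1.6167 -0.4614] [-0.0012 -0.1238]
```

View pics/w26.png

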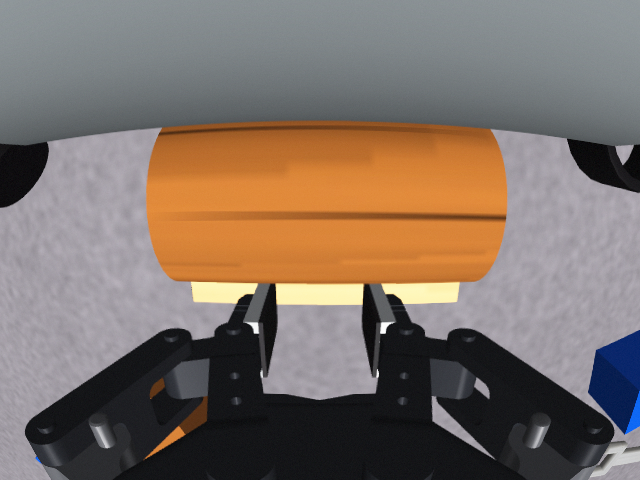

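move_arm([
  [[0.005,0.02,0],[0,0,0],-0.15],
  [[0,0,0],[0,0,0],-0.15],
  [[0,0,0],[0,0,0],-0.15],
])

```text
clock: 38.4
tcp_pos: [0.501, 0.1087, 0.0301]
orientation: [-0.002, 0.784, 0.621, 0.0]
wrist_force: [0.4, -1.6, -0.1]
finger_gap: 0.0361
```

move_arm([
  [[0.005,0.02,0],[0,0,0],-0.15],
  [[0,0,0],[0,0,0],-0.15],
  [[0,0,0],[0,0,0],-0.15],
])

```text
clock: 38.7
tcp_pos: [0.5012, 0.1095, 0.0301]
orientation: [-0.002, 0.784, 0.621, 0.0]
wrist_force: [-0.9, -1.2, 0.5]
finger_gap: 0.0362
```

```bash
cat > pf.py <<'E'
from rel import *
F=[]
for i in range(4):
    eyes.read_camera("wrist"); s=env.get_state();F.append(s["wrist_force"])
print(s["clock"],np.mean(F,0),s["tcp_pos"],rel(s["tcp_pos"]))
E
python3 pf.py
```

```text
38.9 [-0.3345 -1.0281  0.0324] [0.5012 0.1095 0.0301] [-0.0011 -0.1223]
```

move_arm([
  [[0.005,0.02,0],[0,0,0],-0.15],
  [[0,0,0],[0,0,0],-0.15],
  [[0,0,0],[0,0,0],-0.15],
])

```text
clock: 39.2
tcp_pos: [0.5014, 0.1103, 0.0301]
orientation: [-0.002, 0.784, 0.621, 0.0]
wrist_force: [-0.4, -1.1, 0.1]
finger_gap: 0.0364
```

```bash
python3 pf.py
```

```text
39.4 [-0.4379 -0.7137 -0.5373] [0.5014 0.1103 0.0301] [-0.0011 -0.1214]
```

move_arm([
  [[0.005,0.02,0],[0,0,0],-0.15],
  [[0,0,0],[0,0,0],-0.15],
  [[0,0,0],[0,0,0],-0.15],
])

```text
clock: 39.7
tcp_pos: [0.5016, 0.1111, 0.0301]
orientation: [-0.002, 0.784, 0.621, 0.0]
wrist_force: [0.8, -1.0, -0.5]
finger_gap: 0.0367
```

```bash
python3 pf.py; python3 pv.py w27
```

```text
39.9 [ 0.1795 -1.052  -0.487 ] [0.5016 0.111  0.0301] [-0.0011 -0.1206]
39.95 [0.5016 0.1111 0.0301] [-0.2835 -0.7604 -0.6119] [-0.0011 -0.1206]
```

View pics/w27.png

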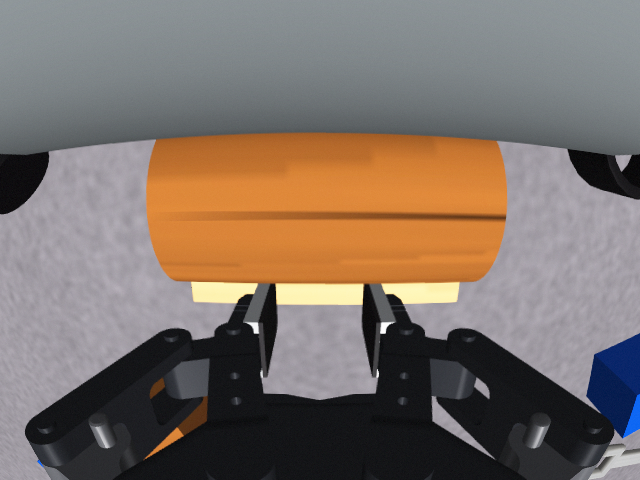

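move_arm([
  [[0.005,0.02,0],[0,0,0],-0.15],
  [[0,0,0],[0,0,0],-0.15],
  [[0,0,0],[0,0,0],-0.15],
])

```text
clock: 40.3
tcp_pos: [0.5018, 0.1118, 0.0301]
orientation: [-0.002, 0.784, 0.621, 0.0]
wrist_force: [-0.2, -0.1, 0.3]
finger_gap: 0.0364
```

```bash
python3 pf.py
```

```text
40.5 [-0.0018 -1.225  -0.2879] [0.5018 0.1119 0.0301] [-0.0011 -0.1198]
```

move_arm([
  [[0.005,0.02,0],[0,0,0],-0.15],
  [[0,0,0],[0,0,0],-0.15],
  [[0,0,0],[0,0,0],-0.15],
])

```text
clock: 40.8
tcp_pos: [0.502, 0.1127, 0.0301]
orientation: [-0.002, 0.784, 0.621, 0.0]
wrist_force: [-0.8, -1.9, -0.6]
finger_gap: 0.0357
```

```bash
python3 pf.py
```

```text
41.0 [-0.2251 -0.881  -0.6082] [0.502  0.1126 0.0301] [-0.0011 -0.119 ]
```

```bash
python3 - <<'E'
from rel import *
r=wrist("w28")
f=r["frame"]
for p in [(193,302),(458,302),(325,304)]:
    q=wz(r,*p,.008);print(q,rel(q))
q=wz(r,155,200,.035);print(rel(q));q=wz(r,500,200,.035);print(rel(q))
# crest line of tangency pipe silhouette vs chock: row at u=320
col=f[:,320].astype(int);print([ (i,col[i].tolist()) for i in range(130,150,2)])
E
```

```text
[0.4457 0.1234 0.008 ] [-0.0583 -0.1212]
[0.5626 0.0959 0.008 ] [ 0.0618 -0.1215]
[0.5038 0.1102 0.008 ] [ 0.0012 -0.121 ]
[-0.0581 -0.0699]
[ 0.0622 -0.0699]
[(130, [94, 99, 101]), (132, [94, 98, 101]), (134, [89, 93, 96]), (136, [87, 92, 93]), (138, [102, 91, 81]), (140, [171, 96, 39]), (142, [177, 101, 41]), (144, [181, 106, 45]), (146, [181, 106, 44]), (148, [183, 106, 44])]
```

```bash
cat > pd.py <<'E'
from h import *
import sys
a=cv2.imread("pics/scene0.png").astype(int);b=snap("scene",sys.argv[1])["frame"][:,:,::-1].astype(int)
d=np.abs(a-b).max(2)
print("pipe+batten region",(d[262:400,308:480]>40).sum(), d[262:400,308:480].mean(),"ref",d[330:460,100:250].mean())
cv2.imwrite("pics/d.png",np.clip(d[180:420,220:520]*3,0,255).astype(np.uint8))
E
python3 pd.py s28
```

```text
pipe+batten region 0 3.762428378833839 ref 4.2408205128205125
```

View pics/d.png

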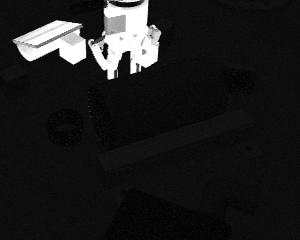

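The pipe hasn't moved. I continue in 0.6 mm steps until the push force rises.

move_arm([
  [[0.003,0.015,0],[0,0,0],-0.15],
  [[0,0,0],[0,0,0],-0.15],
])

```text
clock: 41.3
tcp_pos: [0.5021, 0.1132, 0.0301]
orientation: [-0.002, 0.784, 0.621, 0.0]
wrist_force: [-0.6, -1.4, -1.3]
finger_gap: 0.0361
```

```bash
python3 pf.py
```

```text
41.5 [-0.1677 -1.1037 -0.0101] [0.5021 0.1132 0.0301] [-0.0011 -0.1184]
```

move_arm([
  [[0.003,0.015,0],[0,0,0],-0.15],
  [[0,0,0],[0,0,0],-0.15],
])

```text
clock: 41.7
tcp_pos: [0.5023, 0.1139, 0.0301]
orientation: [-0.002, 0.784, 0.621, 0.0]
wrist_force: [-1.0, -1.0, -0.4]
finger_gap: 0.0362
```

```bash
python3 pf.py
```

```text
41.9 [-0.4401 -0.3615 -0.5449] [0.5023 0.1138 0.0301] [-0.0011 -0.1178]
```

move_arm([
  [[0.003,0.015,0],[0,0,0],-0.15],
  [[0,0,0],[0,0,0],-0.15],
])

```text
clock: 42.1
tcp_pos: [0.5024, 0.1145, 0.0301]
orientation: [-0.002, 0.784, 0.621, 0.0]
wrist_force: [0.4, -1.3, -0.5]
finger_gap: 0.0365
```

```bash
python3 pf.py
```

```text
42.3 [-0.6498 -1.2776 -0.2453] [0.5024 0.1145 0.0301] [-0.0011 -0.1171]
```

move_arm([
  [[0.003,0.015,0],[0,0,0],-0.15],
  [[0,0,0],[0,0,0],-0.15],
])

```text
clock: 42.5
tcp_pos: [0.5025, 0.1151, 0.0301]
orientation: [-0.002, 0.784, 0.621, 0.0]
wrist_force: [-0.4, -1.1, 0.8]
finger_gap: 0.0365
```

```bash
python3 pf.py; python3 pd.py s29
```

```text
42.7 [-0.5603 -0.8461 -0.4848] [0.5025 0.115  0.0301] [-0.0011 -0.1165]
pipe+batten region 0 3.7746461071789685 ref 4.260461538461539
```

```bash
python3 - <<'E'
from rel import *
r=wrist("w30");f=r["frame"].astype(int)
for u in (180,250,320,390,460):
    c=f[100:200,u]; i=np.argmax((c[:,0]-c[:,2])>30); print(u,i+100,end=" ; ")
for u in (220,320,440):
    c=f[270:320,u].sum(1); d=np.diff(c); print(u,270+np.argmax(d),270+np.argmin(d))
S=eyes.read_camera("scene");T=S["camera_from_world"]
cv2.imwrite("pics/s30.png",cv2.resize(S["frame"][215:300,290:430],(840,510),interpolation=cv2.INTER_CUBIC)[:,:800,::-1])
E
```

```text
180 152 ; 250 149 ; 320 148 ; 390 149 ; 460 152 ; 220 281 302
320 283 304
440 282 302
```

View pics/w30.png

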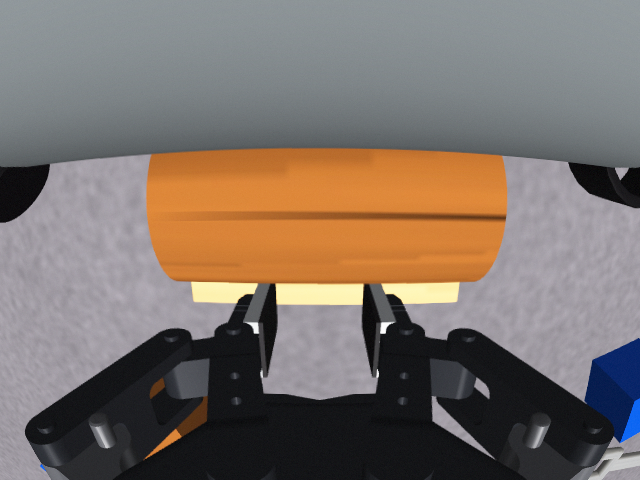

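```bash
python3 - <<'E'
from rel import *
from scipy.optimize import brentq
r=wrist()
yaw=-.2295;u=np.array([np.cos(yaw),np.sin(yaw)]);v=np.array([-u[1],u[0]])
def vz(px,py):
    a=wz(r,px,py,.10);b=wz(r,px,py,.0); h=np.array([.530,.2283])
    return np.array([(a[:2]-h)@v,.10]),np.array([(b[:2]-h)@v,.0])
for px,py in [(320,147.5),(250,148.5),(390,148.5)]:
    a,b=vz(px,py);d=(b-a)/np.linalg.norm(b-a)
    # pipe center (c,.055), signed distance
    f=lambda c: (np.array([c,.055])-a)[0]*(-d[1])+(np.array([c,.055])-a)[1]*d[0]
    for s in (1,-1):
        c=brentq(lambda c:f(c)-s*.055,-.5,.5); print("pipe v cand",c)
for px,py in [(220,302),(440,302),(320,304)]:
    print("near edge",vz(px,py)[1]*.92+vz(px,py)[0]*.08)
print(rel(env.get_state()["tcp_pos"]))
E
```

```text
pipe v cand 0.004174951233701207
pipe v cand -0.10587543969634511
pipe v cand 0.004192085677446944
pipe v cand -0.1058577194656139
pipe v cand 0.004185404536469262
pipe v cand -0.10586462860531765
near edge [-0.1183  0.008 ]
near edge [-0.1186  0.008 ]
near edge [-0.1185  0.008 ]
[-0.0011 -0.1165]
```

move_arm([
  [[0.003,0.012,0],[0,0,0],-0.15],
  [[0,0,0],[0,0,0],-0.15],
])

```text
clock: 43.1
tcp_pos: [0.5026, 0.1155, 0.0301]
orientation: [-0.002, 0.784, 0.621, 0.0]
wrist_force: [-1.2, -1.6, -0.8]
finger_gap: 0.0365
```

```bash
python3 pf.py
```

```text
43.3 [-0.2001 -0.8967 -0.3515] [0.5026 0.1155 0.0301] [-0.0011 -0.1161]
```

move_arm([
  [[0.003,0.012,0],[0,0,0],-0.15],
  [[0,0,0],[0,0,0],-0.15],
])

```text
clock: 43.5
tcp_pos: [0.5027, 0.1159, 0.0301]
orientation: [-0.002, 0.784, 0.621, 0.0]
wrist_force: [-0.1, -2.2, -0.5]
finger_gap: 0.0363
```

```bash
python3 pf.py
```

```text
43.7 [-0.0153 -2.6262 -0.1137] [0.5027 0.1159 0.0301] [-0.0011 -0.1157]
```

move_arm([
  [[0.001,0.005,0],[0,0,0],-0.15],
  [[0,0,0],[0,0,0],-0.15],
])

```text
clock: 43.9
tcp_pos: [0.5027, 0.1159, 0.0301]
orientation: [-0.002, 0.784, 0.621, 0.0]
wrist_force: [-0.6, -3.0, 0.2]
finger_gap: 0.0365
```

```bash
python3 pf.py; python3 pd.py s31
```

```text
44.1 [-0.9404 -3.1341 -0.6073] [0.5027 0.116  0.0301] [-0.0011 -0.1156]
pipe+batten region 0 3.819851702055949 ref 4.257128205128205
```

Contact: the force rose from 1 to 3 N, the tool stopped advancing, and the pipe is unmoved. Now I back off along -v and lift clear.

move_arm([
  [[-0.01,-0.04,0],[0,0,0],-0.15],
  [[-0.05,-0.2,0],[0,0,0],-0.15],
  [[-0.02,-0.15,0.4],[0,0,0],-0.15],
  [[0,0,0.9],[0,0,0],-0.15],
  [[0,-0.1,1],[0,0,0],-0.15],
])

```text
clock: 44.65
tcp_pos: [0.4983, 0.0965, 0.1221]
orientation: [-0.003, 0.784, 0.621, -0.0]
wrist_force: [1.1, 0.2, 1.0]
finger_gap: 0.0365
```

move_arm([
  [[0,-0.8,0.9],[0,0,0],-0.15],
  [[0,-1,0.5],[0,0,0],-0.15],
  [[0,-1,0.3],[0,0,0],-0.15],
  [[0,-1,0],[0,0,0],-0.15],
  [[0,-1,0],[0,0,0],-0.15],
])

```text
clock: 45.15
tcp_pos: [0.4998, -0.0971, 0.1911]
orientation: [-0.001, 0.784, 0.621, 0.001]
wrist_force: [1.6, 0.1, 0.2]
finger_gap: 0.0362
```

move_arm([
  [[0,-1,0],[0,0,0],-0.15],
  [[0,-1,0],[0,0,0],-0.15],
  [[0,0,0],[0,0,0],-0.15],
])

```text
clock: 45.45
tcp_pos: [0.4998, -0.18, 0.1902]
orientation: [-0.001, 0.785, 0.619, 0.001]
wrist_force: [0.2, 0.4, -0.4]
finger_gap: 0.0361
```

```bash
python3 pd.py s32; python3 - <<'E'
from rel import *
T=snap("top","t32");print(env.get_state()["tcp_pos"])
cv2.imwrite("pics/t32c.png",cv2.resize(T["frame"][150:390,160:400],(600,600),interpolation=cv2.INTER_CUBIC)[:,:,::-1])
a=cv2.imread("pics/top0.png").astype(int);d=np.abs(a-T["frame"][:,:,::-1].astype(int)).max(2)
cv2.imwrite("pics/td.png",np.clip(d*3,0,255).astype(np.uint8))
E
```

```text
pipe+batten region 0 1.6350690933602965 ref 1.5898974358974358
[ 0.4992 -0.1762  0.1899]
```

View pics/t32c.png

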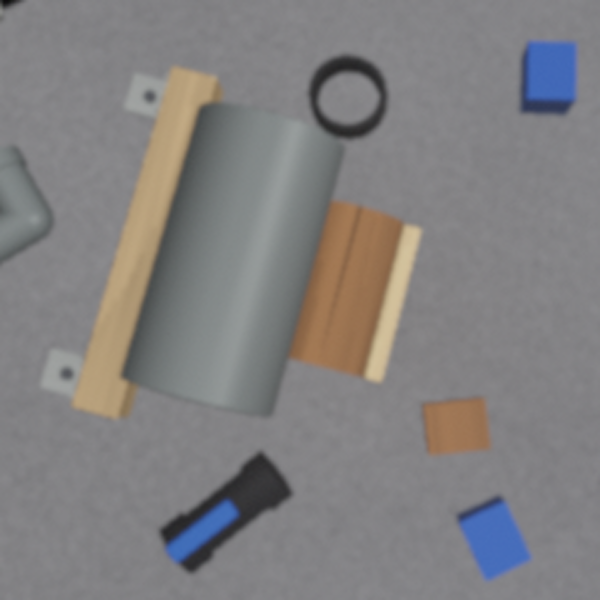

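View pics/td.png

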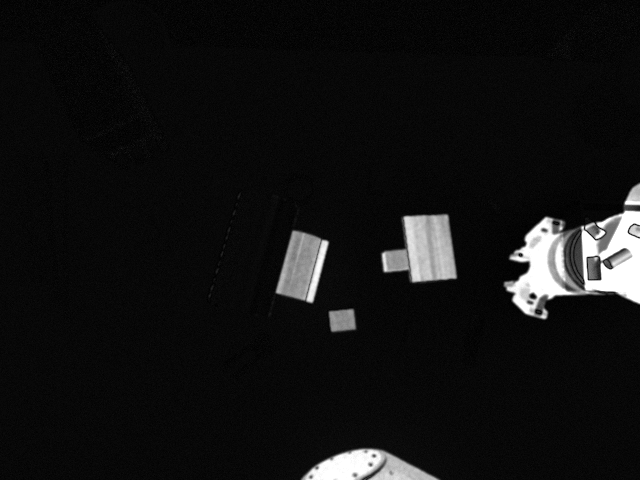

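View pics/s32.png

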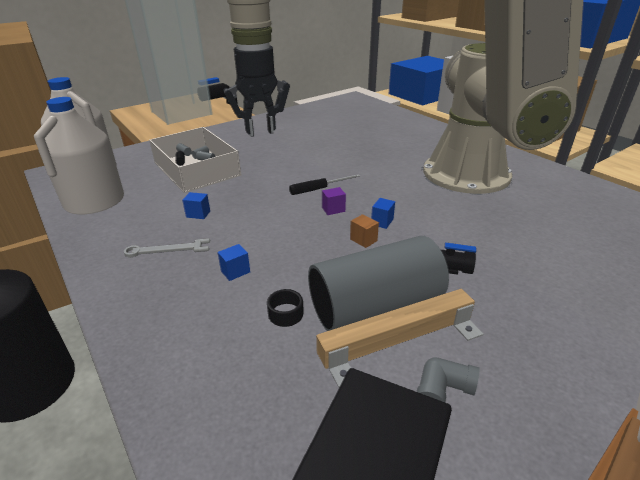

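```bash
python3 - <<'E'
from rel import *
T=eyes.read_camera("top");q=lambda x,y:(160+x/2.5-.4,150+y/2.5-.4)
A=onz(T,*q(421,228),.008);B=onz(T,*q(381,382),.008);print(A,B,rel(A),rel(B),np.linalg.norm(A-B),np.arctan2(*(A-B)[1::-1]))
# pipe ends along u, seam side: right silhouette corners at same crop
for p in [(344,149),(271,417),(204,102),(122,377)]: print(rel(onz(T,*q(*p),.06)))
a=cv2.imread("pics/top0.png");b=cv2.imread("pics/t32.png")
f=lambda i:cv2.cvtColor(i[170:330,195:275],cv2.COLOR_BGR2GRAY).astype(np.float32)
print(cv2.phaseCorrelate(f(a),f(b),cv2.createHanningWindow((80,160),cv2.CV_32F)))
print(env.get_state()["wrist_force"],env.get_state()["clock"])
E
```

```text
[0.5634 0.0967 0.008 ] [0.4465 0.1242 0.008 ] [ 0.0623 -0.1206] [-0.0578 -0.1203] 0.12006865013720176 -0.23079426175307044
[ 0.0965 -0.053 ]
[-0.1003 -0.0524]
[0.1045 0.0538]
[-0.0995  0.0555]
((-0.07946514307630537, -0.06846514737301845), 1.0743658377230167)
[-0.9038 -0.6108 -1.0821] 45.6
```

```bash
python3 -c "
from workcell import job
print(job.hand_in())"
```

```text
the job is handed in; nothing more can be done
None
```

The job is done and handed in at about 45.6 s of the 72 s; `hand_in` gives no verdict. The chock lies flat on its plate, snug and square against the open side of the pipe, with the robot clear of everything.

- **Offcut:** I pulled the wooden block out and set it down at about (0.415, 0.075).
- **Steadying:** I pressed the rocking plate level with both fingertips, four times in all. A residual rock of about ±0.007 rad (0.4°), on average level, was still there when I went on to tip it, so it was not perfectly still.
- **Tipping and sliding:** I tipped it by its far edge towards the pipe onto its flat plate, gripped and turned it, and slid it most of the way. The last stretch was a two-finger push until the force rose to about 3 N, then I backed off.

Last checks:
- **Squareness:** chock yaw is -0.231, against -0.229 to -0.233 measured for the pipe and batten.
- **Snugness:** the plate's far edge is 121–123 mm from the pipe axis, where snug is 123. Contact was also felt as the force rise, with the tool no longer advancing.
- **Centring:** the chock sits about 2 mm off the pipe's middle, towards the collar. Camera views disagreed by up to ±2.5 mm, so I left it.
- **Pipe and surroundings:** the pipe moved less than 0.1 pixel. The before-and-after pictures show no change in the fittings, tools or other blocks.

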